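Make up the driver's and the cyclist's kits at the door

TASK

Make up two going-out kits from the things on the credenza. The driver's kit goes in the wooden tray, each thing lying flat in its own bay: the car key fob in the bay next to the brass handle, the low round tin in the middle bay and the square gate remote in the bay farthest from the handle. The cyclist's kit goes in the round grey dish, side by side on its floor: the padlock lying flat and the torch standing upright as it is now; set everything down gently without dropping it, and leave the tall tin and the glass orb where they stand.

Things in the scene. Friction and masses are not known exactly. Their poses are not given: they have to be found in the camera images.
- tray: dark wooden tray, fixed, 260 x 122 mm, 22 mm high, 3 bays in a row along x, brass bar handle outside its -x end (to 156 mm from the centre). Origin: centre of underside; x along its length away from the handle, z up. Bay floors 8 mm above the origin, walls 14 mm above the floor. Bays 80 (x) x 110 (y) mm clear, centres at x = -0.084 (handle bay), 0 (middle), +0.084 m (far), y = 0
- dish: fixed round shallow dish of grey ceramic, 210 mm across the rim, 22 mm high. Origin: centre of its underside, z up. Its flat inner floor is 6 mm above the origin and about 170 mm across; the rim flares outwards.
- fob: car key fob lying face up: black plastic rounded block 60 (x) x 34 (y) x 16 mm high with two grey buttons; 60 g. Origin: centre of its underside; x along its length, z up.
- remote: gate remote lying face up: white plastic, square 42 x 42 mm, 18 mm high, one round grey button; 50 g. Origin: centre of its underside, x and y along its sides, z up.
- low_tin: low round metal mint tin, 48 mm diameter, 22 mm high, standing on its base; 80 g. Origin: centre of its underside, z up.
- padlock: padlock lying flat: brass body 36 (x) x 40 (y) x 20 mm high, with a steel shackle loop sticking out of it towards +x, to 44 mm from the origin (loop 34 mm wide, 8 mm thick, mid-height 10 mm); 200 g. Origin: underside of the brass body, at its centre, z up.
- torch: bicycle torch standing upright on its lens: aluminium, head 36 mm diameter for the lowest 20 mm, then a barrel of 28 mm diameter to the top at 70 mm (a rubber button there makes it 72 mm); 110 g. Origin: centre of its underside, z up.
- tall_tin: bystander, loose, stays where it is: round metal tin like the mint tin but larger, 60 mm diameter, 55 mm high. Origin: centre of its underside, z up.
- orb: bystander, loose, stays where it is: glass orb of 56 mm diameter fixed on a small round wooden foot 48 mm in diameter, 62 mm high in all. Origin: centre of the underside of the foot, z up.
Not all that is in view belongs to the job. Several things have the shape of the padlock; the one meant has the colours described above. Leave any purple look-alike of the torch alone.

How it is judged (in metres and radians):
At the end, for the whole second after the job is handed in: Fob, low tin and remote flat (0.12 rad) on the floor of the handle, middle and far bay (origin inside the bay, floor height within 4 mm); padlock flat and torch upright (0.12 rad) on the dish floor (origin within 80 mm of its centre, height within 4 mm); all released, at rest (angle between each of fob, low_tin, remote, padlock, torch's own z axis and vertical below 0.12 rad and linear speed of each of fob, low_tin, remote, padlock, torch below 0.02 m/s and angular speed of each of fob, low_tin, remote, padlock, torch below 0.2 rad/s and contact force between each of fob, low_tin, remote, padlock, torch and the fingers below 0.1 N and x of fob in the frame of tray between -0.124 and -0.044 m and y of fob in the frame of tray between -0.055 and 0.055 m and z of fob in the frame of tray between 0.004 and 0.012 m and x of low_tin in the frame of tray between -0.04 and 0.04 m and y of low_tin in the frame of tray between -0.055 and 0.055 m and z of low_tin in the frame of tray between 0.004 and 0.012 m and x of remote in the frame of tray between 0.044 and 0.124 m and y of remote in the frame of tray between -0.055 and 0.055 m and z of remote in the frame of tray between 0.004 and 0.012 m and horizontal distance between each of padlock, torch and dish below 0.08 m and z of padlock in the frame of dish between 0.002 and 0.01 m and z of torch in the frame of dish between 0.002 and 0.01 m); the robot touches nothing.
It fails at once if a kit item is dropped (falls free at over 0.7 m/s, about 25 mm) ((linear speed of fob above 0.7 m/s and contact force between fob and anything else below 0.05 N) or (linear speed of low_tin above 0.7 m/s and contact force between low_tin and anything else below 0.05 N) or (linear speed of remote above 0.7 m/s and contact force between remote and anything else below 0.05 N) or (linear speed of padlock above 0.7 m/s and contact force between padlock and anything else below 0.05 N) or (linear speed of torch above 0.7 m/s and contact force between torch and anything else below 0.05 N)).
It fails at once if the glass orb is moved by more than 25 mm or tipped (distance of orb from where it was at the start of the episode above 0.025 m or angle between orb's own z axis and vertical above 0.5 rad).
It fails at once if the tall tin is moved by more than 25 mm or tipped (distance of tall_tin from where it was at the start of the episode above 0.025 m or angle between tall_tin's own z axis and vertical above 0.5 rad).
It also fails if it takes over 128 s, if anything falls off the work surface, if the arm or the gripper's body presses on something with over 40 N, if the wrist force passes 120 N, or if a joint passes its speed limit or range.

ROBOT

A 6-joint arm with a two-finger parallel gripper is mounted at the origin on the work surface. World frame = base frame: x ahead of the robot, y to its left, z up, the work surface at z = 0. Lengths are in mm, angles in rad, forces in N, time in s.
With the tool pointing down it reaches from about 325 to 775 mm from the base axis. Payload 5.5 kg.
Tool frame: the origin (TCP) lies between the finger pads; the fingertips stand 17 mm ahead of it and the grasp point (between the pads) lies 2 mm behind it; z points along the fingers, y is the line along which they close (so a half turn about z gives the same grasp; the last joint's range is limited). The gripper opens to 88 mm and grips with 3 to 60 N. Pads are 20 mm wide; open, the fingers measure 115 mm over their backs; the gripper's body (75 mm by 178 mm) begins 61 mm behind the grasp point.
Start: joints at [1.108, 0.091, 1.231, -0, 1.82, -0.057], TCP at [236.858, 551.285, 239.631] pointing down, gripper open.
Joint ranges: [-2.87, 2.87], [-0.86, 2.18], [0.17, 2.46], [-1.51, 4.65], [0.06, 2.69], [-2.65, 2.65]. Speed limits (rad/s): [2.57, 2.57, 3.01, 3.14, 3.14, 3.14].

INTERFACE

Orientations are given as a rotation vector (axis times angle).
In Python, from station import get_state, viewer, order gives the robot as it stands. The module is installed in compiled form; this text tells all that it offers.
- The arm moves only by the tool move_arm, never from a script. Its argument "commands" is a list of rows, each an object of numbers: "gripper": the finger opening in m, from 0 to 0.0878; "dx", "dy", "dz": the shift along the tool's x, y, z in normalised numbers (1 is 0.6 m); "twist": the turn about the tool's z in shares of 360 degrees (1.0 is 360 degrees). A call has 1 to 20 rows; each row is the pose to reach, as a shift and turn from the pose commanded when the call began, along the tool's axes at that moment; what a row does not reach only later rows make up. A row lasts 1/12 s, in which the tool goes at most 41.7 mm and 7.16 degrees, less where a joint would pass 70% of its speed; a pose out of reach is approached as far as the arm can. Shift and turn numbers lie between -1 and 1, and a call with a number outside is refused. A call with a gripper value outside its range is refused whole. The fingers move at their own pace and stop on an object; "grip_force" is the grip in N (left out, the last holds). Time passes only in rows, so rows that repeat a pose let the fingers close. It gives the time, the measured TCP pose, the force, the opening and the grip force at its end, in the units of the state.
- get_state(): the state, without advancing time (a new reading comes with each control period).
- viewer.read_camera(name): name is "scene" or "top" or "wrist"; returns a dict with "img" (384x512x3 uint8, red, green, blue), "intrinsics" (3x3 intrinsics, pixels), "R" (3x3) and "t" (3): a world point X has camera coordinates R X + t. Camera axes: x right, y down, z forward; pixel columns grow to the right and rows downward; lengths in mm; the calibration is good to about 2 mm. A picture is of the moment at which its call begins. There is no depth.
- order.hand_in(): hands the job in; it is judged then, once.
The state is a dict: "clock": time; "qpos": joint angles; "joint_velocities": joint speeds; "effort": joint torques, N m; "ee_pos": TCP position; "tool_rot": TCP orientation; "contact_force": force on the tool from outside, world axes, zero at the start; "torque": the same for the moment, N m; "opening": opening from 0.0 (shut) to 1.0 (fully open); "grip_force": force on a finger pad.
Only numpy, scipy, OpenCV 4.12 (cv2) and the standard library are available. Lean on these libraries where they do the work, as an engineer would, in place of code of your own. Each camera call takes 0.05 s, during which the arm holds its last target. There are 200 camera calls.

## Working session

There is one attempt and no reset: what is moved stays moved. The work goes in short steps, Python scripts to look and compute and a tool call to move; the robot and the scene stay as the last step left them, time stands still between calls to the robot, and variables do not carry over. Pictures are saved under pics/ and viewed, at most 14 in all, crops included, and the job is handed in when it is done.

Besides the shell and the picture viewer there is one more tool, called after "Emit:" as a command line: name --argument value ..., lists and objects as JSON in quotes. move_arm: Moves the arm, as the interface text tells. Its arguments: {"type":"object","properties":{"commands":{"type":"array","items":{"type":"object","properties":{"gripper":{"type":"number"},"dx":{"type":"number"},"dy":{"type":"number"},"dz":{"type":"number"},"twist":{"type":"number"}}}},"grip_force":{"type":"number"}},"required":["commands"]}

```bash
mkdir -p pics; cat > h.py <<'E'
from station import get_state, viewer, order
import numpy as np, cv2
from scipy.spatial.transform import Rotation as Ro
def cam(n,save=None):
    c=viewer.read_camera(n); c={k:np.array(v) for k,v in c.items()}
    if save: cv2.imwrite(f'pics/{save}.png',c['img'][:,:,::-1])
    return c
def ray(c,uv,z):
    "pixels (n,2) -> world points on plane height z"
    uv=np.atleast_2d(np.asarray(uv,float)); d=np.c_[uv,np.ones(len(uv))]@np.linalg.inv(c['intrinsics']).T@c['R']
    o=-c['R'].T@c['t'].ravel(); s=(z-o[2])/d[:,2]
    return o+s[:,None]*d
def proj(c,X):
    X=np.atleast_2d(X)@c['R'].T+c['t'].ravel(); p=X@c['intrinsics'].T
    return p[:,:2]/p[:,2:]
E
python3 - <<'E'
from h import *
for n in('top','scene'):
    c=cam(n,n+'0'); print(n,-c['R'].T@c['t'].ravel(),c['intrinsics'][0,0]); 
    np.savez(n+'0.npz',**c)
s=get_state(); print(s['clock'],s['ee_pos'],Ro.from_rotvec(s['tool_rot']).as_matrix().round(3),s['contact_force'])
for n in('top','scene'):
    im=cv2.imread(f'pics/{n}0.png'); cv2.imwrite(f'pics/{n}0b.png',cv2.resize(im,(800,600),interpolation=cv2.INTER_CUBIC))
E
```

```text
top [ 389.40881561  -14.96144846 1105.61543512] 499.47871946245226
scene [1037.598677   -555.77491296 1062.22685044] 498.27486067254534
0.1 [236.7499396  551.07034558 238.63973451] [[-0.919  0.395 -0.001]
 [ 0.395  0.919 -0.002]
 [ 0.    -0.002 -1.   ]] [ 0.08607693 -0.71847816 -0.15023438]
```

View pics/top0b.png

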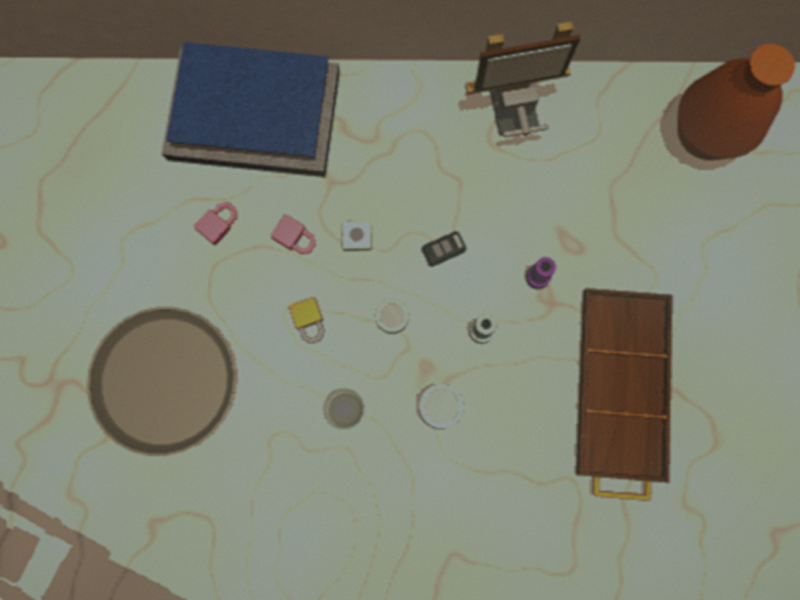

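View pics/scene0b.png

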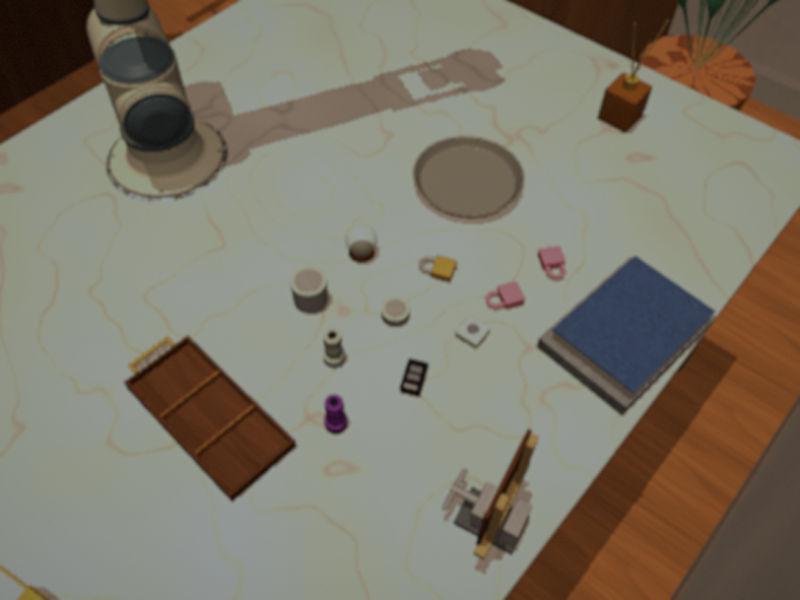

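The top view has three padlock shapes: pink at (215,222), pink at (295,233), and a yellow brass body with a grey steel shackle at (306,317). The last one fits the description, and I'll confirm it in a crop. The other items are the remote (357,235), fob (444,248), low tin (392,317), torch (482,328), tall tin (441,407) and orb (344,408). The purple torch at (541,272) is the look-alike. The tray is at (625,385) with its handle at the bottom, and the dish is at (162,380).

```bash
python3 - <<'E'
from h import *
c=dict(np.load('top0.npz')); im=c['img'][:,:,::-1].copy()
cv2.imwrite('pics/crop1.png',cv2.resize(im[130:280,170:365],None,fx=4,fy=4,interpolation=cv2.INTER_CUBIC))
# rough positions
K=.64
for n,uv,z in [('padlock',(305,312),20),('remote',(357,235),18),('fob',(444,248),16),('low',(392,316),22),('torchtop',(485,324),70),('tall',(441,406),55),('orb',(344,408),30),('dish',(163,380),22),('bay_hand',(623,445),8),('mid',(625,382),8),('far',(630,322),8)]:
    print(n,ray(c,np.array(uv)*K,z)[0].round())
# outlier-to-background mask & contours
bg=cv2.medianBlur(im,61); d=np.abs(im.astype(int)-bg).sum(2)
# tray mask
hsv=cv2.cvtColor(im,cv2.COLOR_BGR2HSV)
m=((hsv[...,0]<15)&(hsv[...,1]>110)&(hsv[...,2]<140)).astype(np.uint8); m[:, :360]=0; m[:170]=0
cs,_=cv2.findContours(m,0,2); k=max(cs,key=cv2.contourArea); r=cv2.minAreaRect(k); b=cv2.boxPoints(r); print('tray',b.round(1).tolist(),ray(c,b,22).round(1).tolist())
m=((hsv[...,0]>18)&(hsv[...,0]<35)&(hsv[...,1]>140)&(hsv[...,2]>100)).astype(np.uint8); m[:,300:]=0
cs,_=cv2.findContours(m,0,2); k=max(cs,key=cv2.contourArea); r=cv2.minAreaRect(k); b=cv2.boxPoints(r);print('brass',cv2.contourArea(k),ray(c,b,20).round(1).tolist(),ray(c,[r[0]],20).round(1))
m=(hsv[...,2]<75).astype(np.uint8); m[:,:260]=0;m[:,310:]=0;m[:140]=0;m[175:]=0
k=np.argwhere(m)[:,::-1].astype(np.float32); r=cv2.minAreaRect(k); b=cv2.boxPoints(r);print('fob',ray(c,b,14).round(1).tolist(),ray(c,[r[0]],14).round(1))
E
```

```text
padlock [574. 129.  20.]
remote [688.  58.  18.]
fob [671. -68.  16.]
low [570.   5.  22.]
torchtop [ 552. -120.   70.]
tall [443. -63.  55.]
orb [440.  69.  30.]
dish [475. 323.  22.]
bay_hand [ 396. -315.    8.]
mid [ 483. -322.    8.]
far [ 568. -332.    8.]
tray [[370.20001220703125, 306.0], [373.1000061035156, 185.89999389648438], [429.70001220703125, 187.3000030517578], [426.70001220703125, 307.3999938964844]] [[350.9, -250.0, 22.0], [609.5, -263.7, 22.0], [607.9, -387.4, 22.0], [349.9, -368.6, 22.0]]
brass 214.0 [[583.7, 151.2, 20.0], [595.6, 117.7, 20.0], [564.1, 106.3, 20.0], [552.3, 139.6, 20.0]] [[573.9 128.7  20. ]]
fob [[673.6, -34.5, 14.0], [697.9, -86.0, 14.0], [668.5, -98.7, 14.0], [644.4, -47.4, 14.0]] [[671.  -66.6  14. ]]
```

View pics/crop1.png

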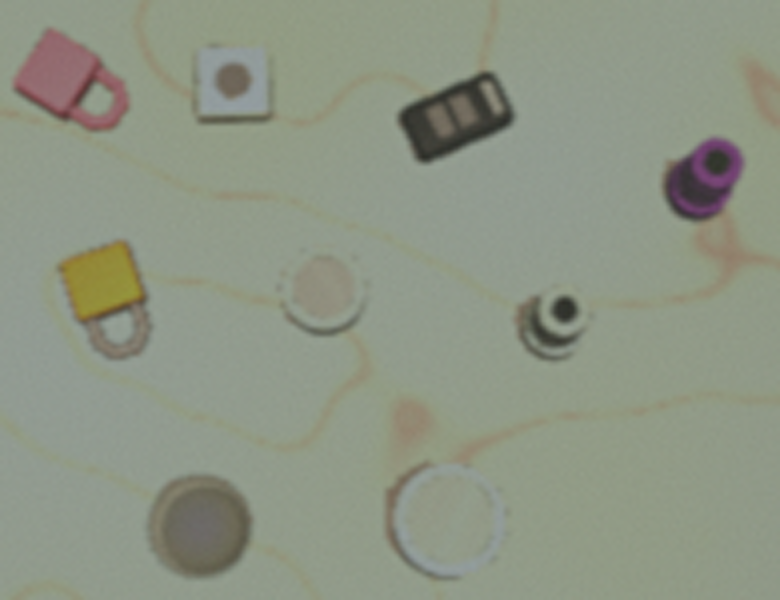

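The crop shows the yellow brass body with its grey shackle at (103,280), so that's the padlock meant. The pink ones and the purple torch stay put. Next I'll refine the remaining positions.

```bash
cat >> h.py <<'E'
def go(x,y,z,phi):
    "print move (tool axes, m/deg) from measured pose to world TCP x,y,z (mm), tool-y angle phi (deg)"
    s=get_state(); R=Ro.from_rotvec(s['tool_rot']).as_matrix(); d=R.T@(np.array([x,y,z])-s['ee_pos'])/1000
    p=np.degrees(np.arctan2(R[1,1],R[0,1])); t=(p-phi+180)%360-180
    print('pos',np.round(s['ee_pos'],1),'phi',round(p,1),'j6',round(s['qpos'][5],2),'t',round(s['clock'],1),'open',round(s['opening'],3),'grip',round(s['grip_force'],1),'| dx dy dz',d.round(4),'twist',round(t,1))
E
python3 - <<'E'
from h import *
c=dict(np.load('top0.npz')); s=dict(np.load('scene0.npz'))
def P(x,y,z): print(ray(c,[[170+x/4,130+y/4]],z)[0].round(1),end=' ')
def S(x,y,z): print('scene',ray(s,[[x*.64,y*.64]],z)[0].round(1))
P(565,310,72);S(333,335,72)
P(323,287,22);S(396,307,22)
P(233,83,18);S(473,329,18)
P(448,520,55);S(309,280,55)
P(457,116,16);S(414,376,16)
P(103,280,20);S(443,267,20)
print([ray(c,[[170+x/4,130+y/4]],18)[0].round(1).tolist() for x,y in((196,46),(268,45),(271,117),(198,121))])
im=c['img'][:,:,::-1]; g=cv2.cvtColor(im,cv2.COLOR_BGR2HSV)
cir=cv2.HoughCircles(cv2.cvtColor(im,cv2.COLOR_BGR2GRAY)[180:300,40:170],cv2.HOUGH_GRADIENT,1,200,param1=80,param2=15,minRadius=38,maxRadius=55)
print(cir); u=cir[0,0,:2]+[40,180]; print(ray(c,[u],22).round(1),ray(c,[u],6).round(1))
go(574,129,120,110)
E
```

```text
[ 551.8 -121.9   72. ] scene [ 558.9 -120.2   72. ]
[570.8   5.7  22. ] scene [575.2   9.   22. ]
[687.2  58.2  18. ] scene [694.8  59.4  18. ]
[442.9 -62.   55. ] scene [448.8 -60.6  55. ]
[670.  -67.9  16. ] scene [677.9 -68.7  16. ]
[573.5 127.3  20. ] scene [580.8 125.5  20. ]
[[708.6, 79.6, 18.0], [709.6, 38.9, 18.0], [667.7, 36.4, 18.0], [665.0, 77.3, 18.0]]
[[[62.5 60.5 43. ]]]
[[481.2 327.3  22. ]] [[482.5 332.3   6. ]]
pos [236.7 551.1 238.6] phi 66.7 j6 -0.06 t 0.1 open 0.999 grip 0.0 | dx dy dz [-0.4765 -0.2544  0.119 ] twist -43.3
```

Careful with the scale: shifts go in shares of 0.6 m and turns go in shares of 360 degrees. That gives: -0.4765 m / 0.6 = -0.7942, -0.2544 m / 0.6 = -0.424, -43.3 degrees / 360 = -0.1203.

Emit:
move_arm --commands '[{"dx": -0.7942, "dy": -0.424, "dz": 0.15, "twist": -0.1203, "gripper": 0.085}, {"dx": -0.7942, "dy": -0.424, "dz": 0.15, "twist": -0.1203}, {"dx": -0.7942, "dy": -0.424, "dz": 0.15, "twist": -0.1203}, {"dx": -0.7942, "dy": -0.424, "dz": 0.15, "twist": -0.1203}, {"dx": -0.7942, "dy": -0.424, "dz": 0.15, "twist": -0.1203}, {"dx": -0.7942, "dy": -0.424, "dz": 0.15, "twist": -0.1203}, {"dx": -0.7942, "dy": -0.424, "dz": 0.15, "twist": -0.1203}, {"dx": -0.7942, "dy": -0.424, "dz": 0.15, "twist": -0.1203}, {"dx": -0.7942, "dy": -0.424, "dz": 0.15, "twist": -0.1203}, {"dx": -0.7942, "dy": -0.424, "dz": 0.15, "twist": -0.1203}, {"dx": -0.7942, "dy": -0.424, "dz": 0.15, "twist": -0.1203}, {"dx": -0.7942, "dy": -0.424, "dz": 0.15, "twist": -0.1203}, {"dx": -0.7942, "dy": -0.424, "dz": 0.15, "twist": -0.1203}, {"dx": -0.7942, "dy": -0.424, "dz": 0.15, "twist": -0.1203}, {"dx": -0.7942, "dy": -0.424, "dz": 0.15, "twist": -0.1203}, {"dx": -0.7942, "dy": -0.424, "dz": 0.15, "twist": -0.1203}, {"dx": -0.7942, "dy": -0.424, "dz": 0.15, "twist": -0.1203}, {"dx": -0.7942, "dy": -0.424, "dz": 0.15, "twist": -0.1203}, {"dx": -0.7942, "dy": -0.424, "dz": 0.15, "twist": -0.1203}]'

```text
validation failed for argument at $.co...
```

```bash
python3 - <<'E'
from h import *
c=cam('wrist','w1'); im=c['img'][:,:,::-1]; hsv=cv2.cvtColor(im,cv2.COLOR_BGR2HSV)
m=((hsv[...,0]>18)&(hsv[...,0]<35)&(hsv[...,1]>140)&(hsv[...,2]>90)).astype(np.uint8)
cs,_=cv2.findContours(m,0,2); k=max(cs,key=cv2.contourArea); r=cv2.minAreaRect(k); b=cv2.boxPoints(r)
print('brass',cv2.contourArea(k),r,ray(c,b,20).round(1).tolist(),ray(c,[r[0]],20).round(1))
print('cam',-c['R'].T@c['t'].ravel())
go(574,129,120,110)
E
```

```text
brass 54.0 ((49.0, 313.5), (17.0, 6.0), 90.0) [[291.8, 231.1, 20.0], [294.8, 238.1, 20.0], [316.1, 224.5, 20.0], [313.0, 217.4, 20.0]] [[303.8 227.8  20. ]]
cam [174.20079732 578.86432738 383.72771293]
pos [236.8 551.1 238.8] phi 66.7 j6 -0.06 t 0.1 open 0.998 grip 0.0 | dx dy dz [-0.4765 -0.2545  0.1191] twist -43.3
```

View pics/w1.png

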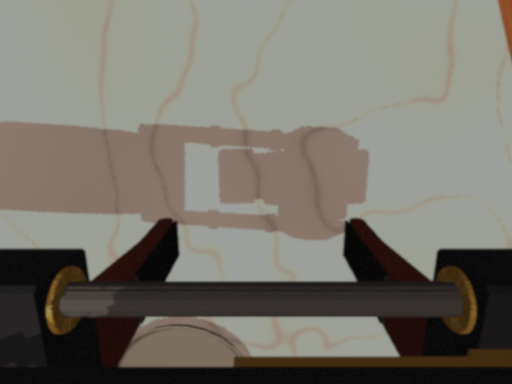

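The move was refused, so the arm hasn't moved. The wrist picture only shows bare marble and part of the dish at (185,345). I'll retry with every key in each row.

In the tool's units: -0.476 m / 0.6 = -0.7933, -0.254 m / 0.6 = -0.4233, -43.3 degrees / 360 = -0.1203.

Emit:
move_arm --commands '[{"dx": -0.7933, "dy": -0.4233, "dz": 0.15, "twist": -0.1203, "gripper": 0.085}]' --grip_force 25

```text
clock: 0.23
ee_pos: [258.7, 523.3, 232.6]
tool_rot: [-0.441, -3.108, -0.003]
contact_force: [1.3, 0.5, 1.1]
opening: 0.977
grip_force: 0.0
```

```bash
python3 - <<'E'
from h import *
go(577,128,150,110)
E
```

```text
pos [258.7 523.3 232.6] phi 73.9 j6 -0.24 t 0.2 open 0.977 grip 0.0 | dx dy dz [-0.4159 -0.2913  0.0812] twist -36.1
```

In the tool's units: -0.416 m / 0.6 = -0.6933, -0.291 m / 0.6 = -0.485, -36 degrees / 360 = -0.1.

Emit:
move_arm --commands '[{"dx": -0.6933, "dy": -0.485, "dz": 0.1333, "twist": -0.1, "gripper": 0.085}, {"dx": -0.6933, "dy": -0.485, "dz": 0.1333, "twist": -0.1, "gripper": 0.085}, {"dx": -0.6933, "dy": -0.485, "dz": 0.1333, "twist": -0.1, "gripper": 0.085}, {"dx": -0.6933, "dy": -0.485, "dz": 0.1333, "twist": -0.1, "gripper": 0.085}, {"dx": -0.6933, "dy": -0.485, "dz": 0.1333, "twist": -0.1, "gripper": 0.085}, {"dx": -0.6933, "dy": -0.485, "dz": 0.1333, "twist": -0.1, "gripper": 0.085}, {"dx": -0.6933, "dy": -0.485, "dz": 0.1333, "twist": -0.1, "gripper": 0.085}, {"dx": -0.6933, "dy": -0.485, "dz": 0.1333, "twist": -0.1, "gripper": 0.085}, {"dx": -0.6933, "dy": -0.485, "dz": 0.1333, "twist": -0.1, "gripper": 0.085}, {"dx": -0.6933, "dy": -0.485, "dz": 0.1333, "twist": -0.1, "gripper": 0.085}, {"dx": -0.6933, "dy": -0.485, "dz": 0.1333, "twist": -0.1, "gripper": 0.085}, {"dx": -0.6933, "dy": -0.485, "dz": 0.1333, "twist": -0.1, "gripper": 0.085}, {"dx": -0.6933, "dy": -0.485, "dz": 0.1333, "twist": -0.1, "gripper": 0.085}, {"dx": -0.6933, "dy": -0.485, "dz": 0.1333, "twist": -0.1, "gripper": 0.085}, {"dx": -0.6933, "dy": -0.485, "dz": 0.1333, "twist": -0.1, "gripper": 0.085}, {"dx": -0.6933, "dy": -0.485, "dz": 0.1333, "twist": -0.1, "gripper": 0.085}, {"dx": -0.6933, "dy": -0.485, "dz": 0.1333, "twist": -0.1, "gripper": 0.085}, {"dx": -0.6933, "dy": -0.485, "dz": 0.1333, "twist": -0.1, "gripper": 0.085}]'

```text
clock: 1.73
ee_pos: [578.8, 125.5, 153.6]
tool_rot: [-0.54, 3.094, 0.0]
contact_force: [-0.8, 0.6, 0.3]
opening: 0.966
grip_force: 0.0
```

```bash
cat >> h.py <<'E'
def brass(c):
    hsv=cv2.cvtColor(c['img'],cv2.COLOR_RGB2HSV)
    m=((hsv[...,0]>18)&(hsv[...,0]<35)&(hsv[...,1]>140)&(hsv[...,2]>90)).astype(np.uint8)
    cs,_=cv2.findContours(m,0,2); k=max(cs,key=cv2.contourArea); r=cv2.minAreaRect(k)
    print('brass',cv2.contourArea(k),ray(c,cv2.boxPoints(r),20)[:,:2].round(1).tolist(),ray(c,[r[0]],20).round(1),r)
E
python3 - <<'E'
from h import *
c=cam('wrist','w2'); brass(c); go(577,128,20,110)
E
```

```text
brass 1336.5 [[565.8, 107.3], [553.7, 141.3], [584.7, 153.2], [597.2, 118.2]] [[575.1 129.9  20. ]] ((267.0, 182.5), (37.0, 42.0), 90.0)
pos [578.9 125.4 153.6] phi 109.8 j6 -1.76 t 1.8 open 0.969 grip 0.0 | dx dy dz [0.001  0.0031 0.1336] twist -0.2
```

View pics/w2.png

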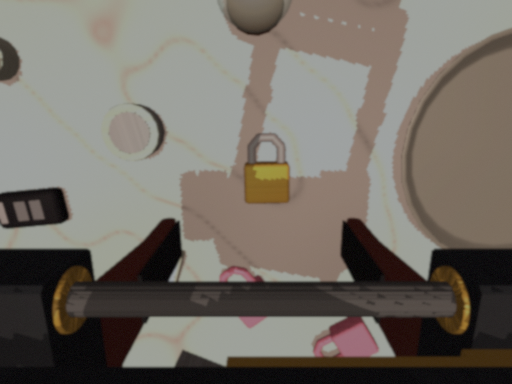

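The wrist view shows the brass padlock at (267,182), squarely between the fingers, with the shackle pointing up in the image. Descending to grip it.

In the tool's units: 0.133 m / 0.6 = 0.2217, 0.13 m / 0.6 = 0.2167.

Emit:
move_arm --commands '[{"dx": 0.0033, "dy": 0.0083, "dz": 0.05, "twist": 0, "gripper": 0.08}, {"dx": 0.0033, "dy": 0.0083, "dz": 0.1, "twist": 0, "gripper": 0.07}, {"dx": 0.0033, "dy": 0.0083, "dz": 0.15, "twist": 0, "gripper": 0.07}, {"dx": 0.0033, "dy": 0.0083, "dz": 0.1833, "twist": 0, "gripper": 0.07}, {"dx": 0.0033, "dy": 0.0083, "dz": 0.2033, "twist": 0, "gripper": 0.07}, {"dx": 0.0033, "dy": 0.0083, "dz": 0.2167, "twist": 0, "gripper": 0.07}, {"dx": 0.0033, "dy": 0.0083, "dz": 0.2217, "twist": 0, "gripper": 0.07}, {"dx": 0.0033, "dy": 0.0083, "dz": 0.2217, "twist": 0, "gripper": 0.06}, {"dx": 0.0033, "dy": 0.0083, "dz": 0.2217, "twist": 0, "gripper": 0.05}, {"dx": 0.0033, "dy": 0.0083, "dz": 0.2217, "twist": 0, "gripper": 0.04}, {"dx": 0.0033, "dy": 0.0083, "dz": 0.2217, "twist": 0, "gripper": 0.03}, {"dx": 0.0033, "dy": 0.0083, "dz": 0.2217, "twist": 0, "gripper": 0.03}, {"dx": 0.0033, "dy": 0.0083, "dz": 0.2217, "twist": 0, "gripper": 0.03}, {"dx": 0.0033, "dy": 0.0083, "dz": 0.2217, "twist": 0, "gripper": 0.03}, {"dx": 0.0033, "dy": 0.0083, "dz": 0.2217, "twist": 0, "gripper": 0.03}]' --grip_force 25

```text
clock: 3.03
ee_pos: [576.3, 128.5, 21.2]
tool_rot: [-0.537, 3.093, 0.001]
contact_force: [-0.3, 2.3, 5.9]
opening: 0.454
grip_force: 25.0
```

```bash
python3 - <<'E'
from h import *
go(575,130,20,110); go(455,330,120,110)
E
```

```text
pos [576.3 128.5  21.2] phi 109.7 j6 -1.75 t 3.0 open 0.454 grip 25.0 | dx dy dz [0.0008 0.0018 0.0012] twist -0.3
pos [576.3 128.5  21.2] phi 109.7 j6 -1.75 t 3.0 open 0.454 grip 25.0 | dx dy dz [ 0.0462  0.2306 -0.0989] twist -0.3
```

In the tool's units: 0.23 m / 0.6 = 0.3833, 0.21 m / 0.6 = 0.35.

Emit:
move_arm --commands '[{"dx": 0, "dy": 0, "dz": -0.0333, "twist": 0, "gripper": 0.03}, {"dx": 0, "dy": 0, "dz": -0.0833, "twist": 0, "gripper": 0.03}, {"dx": 0, "dy": 0, "dz": -0.1333, "twist": 0, "gripper": 0.03}, {"dx": 0.01, "dy": 0.05, "dz": -0.1333, "twist": 0, "gripper": 0.03}, {"dx": 0.02, "dy": 0.1, "dz": -0.1333, "twist": 0, "gripper": 0.03}, {"dx": 0.03, "dy": 0.15, "dz": -0.1333, "twist": 0, "gripper": 0.03}, {"dx": 0.04, "dy": 0.2, "dz": -0.1333, "twist": 0, "gripper": 0.03}, {"dx": 0.05, "dy": 0.25, "dz": -0.1333, "twist": 0, "gripper": 0.03}, {"dx": 0.06, "dy": 0.3, "dz": -0.1333, "twist": 0, "gripper": 0.03}, {"dx": 0.07, "dy": 0.35, "dz": -0.1333, "twist": 0, "gripper": 0.03}, {"dx": 0.0767, "dy": 0.3833, "dz": -0.1, "twist": 0, "gripper": 0.03}, {"dx": 0.0767, "dy": 0.3833, "dz": -0.0667, "twist": 0, "gripper": 0.03}, {"dx": 0.0767, "dy": 0.3833, "dz": -0.0667, "twist": 0, "gripper": 0.03}, {"dx": 0.0767, "dy": 0.3833, "dz": -0.0667, "twist": 0, "gripper": 0.03}]'

```text
clock: 4.2
ee_pos: [453.7, 328.2, 57.8]
tool_rot: [0.537, -3.091, 0.004]
contact_force: [0.7, 0.3, -1.3]
opening: 0.454
grip_force: 25.0
```

```bash
python3 - <<'E'
from h import *
go(455,330,28,110); cam('wrist','w3'); t=cam('top','t3'); im=t['img'][:,:,::-1]
a=cv2.imread('pics/w3.png'); cv2.imwrite('pics/m3.png',np.hstack([cv2.resize(a,(400,300)),cv2.resize(im[150:330,20:260],(400,300),interpolation=cv2.INTER_CUBIC)]))
E
```

```text
pos [453.7 328.2  57.8] phi 109.7 j6 -1.35 t 4.2 open 0.454 grip 25.0 | dx dy dz [-0.002   0.0013  0.0298] twist -0.3
```

View pics/m3.png

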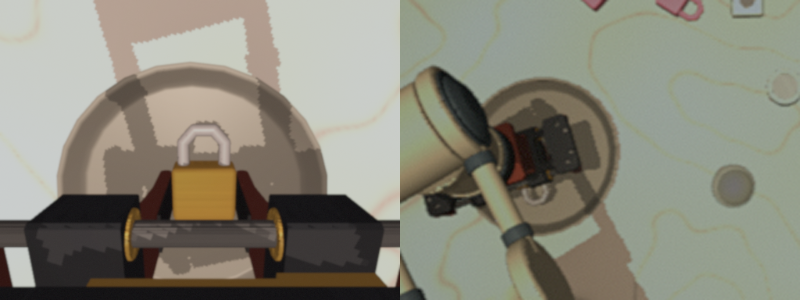

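The padlock hangs over the dish floor, clear of the rim. Lowering it now.

In the tool's units: 0.03 m / 0.6 = 0.05, 0.029 m / 0.6 = 0.0483.

Emit:
move_arm --commands '[{"dx": 0, "dy": 0, "dz": 0.02, "twist": 0, "gripper": 0.03}, {"dx": 0, "dy": 0, "dz": 0.0333, "twist": 0, "gripper": 0.03}, {"dx": 0, "dy": 0, "dz": 0.0417, "twist": 0, "gripper": 0.03}, {"dx": 0, "dy": 0, "dz": 0.0467, "twist": 0, "gripper": 0.03}, {"dx": 0, "dy": 0, "dz": 0.0483, "twist": 0, "gripper": 0.03}, {"dx": 0, "dy": 0, "dz": 0.05, "twist": 0, "gripper": 0.03}, {"dx": 0, "dy": 0, "dz": 0.05, "twist": 0, "gripper": 0.03}, {"dx": 0, "dy": 0, "dz": 0.05, "twist": 0, "gripper": 0.03}]'

```text
clock: 4.97
ee_pos: [455.1, 329.3, 30.4]
tool_rot: [-0.537, 3.095, 0.0]
contact_force: [-1.1, -0.1, -2.5]
opening: 0.455
grip_force: 25.0
```

Emit:
move_arm --commands '[{"dx": 0, "dy": 0, "dz": 0.0017, "twist": 0, "gripper": 0.03}, {"dx": 0, "dy": 0, "dz": 0.0033, "twist": 0, "gripper": 0.03}, {"dx": 0, "dy": 0, "dz": 0.005, "twist": 0, "gripper": 0.03}, {"dx": 0, "dy": 0, "dz": 0.005, "twist": 0, "gripper": 0.03}, {"dx": 0, "dy": 0, "dz": 0.005, "twist": 0, "gripper": 0.03}]'

```text
clock: 5.38
ee_pos: [455.1, 329.3, 27.2]
tool_rot: [-0.537, 3.095, 0.0]
contact_force: [-0.2, -0.8, -0.8]
opening: 0.453
grip_force: 25.0
```

In the tool's units: -0.12 m / 0.6 = -0.2, -0.11 m / 0.6 = -0.1833.

Emit:
move_arm --commands '[{"dx": 0, "dy": 0, "dz": 0.0012, "twist": 0, "gripper": 0.03}, {"dx": 0, "dy": 0, "dz": 0.0012, "twist": 0, "gripper": 0.04}, {"dx": 0, "dy": 0, "dz": 0.0012, "twist": 0, "gripper": 0.045}, {"dx": 0, "dy": 0, "dz": 0.0012, "twist": 0, "gripper": 0.05}, {"dx": 0, "dy": 0, "dz": 0.0012, "twist": 0, "gripper": 0.055}, {"dx": 0, "dy": 0, "dz": 0.0012, "twist": 0, "gripper": 0.06}, {"dx": 0, "dy": 0, "dz": 0.0012, "twist": 0, "gripper": 0.06}, {"dx": 0, "dy": 0, "dz": -0.025, "twist": 0, "gripper": 0.06}, {"dx": 0, "dy": 0, "dz": -0.0667, "twist": 0, "gripper": 0.07}, {"dx": 0, "dy": 0, "dz": -0.1333, "twist": 0, "gripper": 0.08}, {"dx": 0, "dy": 0, "dz": -0.1833, "twist": 0, "gripper": 0.08}, {"dx": 0, "dy": 0, "dz": -0.2, "twist": 0, "gripper": 0.08}, {"dx": 0, "dy": 0, "dz": -0.2, "twist": 0, "gripper": 0.08}, {"dx": 0, "dy": 0, "dz": -0.2, "twist": 0, "gripper": 0.08}]'

```text
clock: 6.55
ee_pos: [455.0, 329.2, 146.4]
tool_rot: [-0.537, 3.095, 0.0]
contact_force: [0.2, 0.1, -0.8]
opening: 0.911
grip_force: 0.0
```

```bash
python3 - <<'E'
from h import *
c=cam('wrist','w4'); brass(c); go(554,-121,150,0)
E
```

```text
brass 1543.0 [[447.0, 305.6], [433.0, 341.1], [464.2, 354.0], [478.7, 317.4]] [[455.5 329.5  20. ]] ((260.8990173339844, 187.47003173828125), (38.31206130981445, 45.341487884521484), 88.09085083007812)
pos [454.4 328.8 144.9] phi 109.7 j6 -1.35 t 6.6 open 0.914 grip 0.0 | dx dy dz [ 0.0577 -0.4571 -0.0047] twist 109.7
```

In the tool's units: -0.457 m / 0.6 = -0.7617, 0.058 m / 0.6 = 0.0967, 110 degrees / 360 = 0.3056.

Emit:
move_arm --commands '[{"dx": 0.0967, "dy": -0.7617, "dz": -0.0083, "twist": 0.3056, "gripper": 0.08}, {"dx": 0.0967, "dy": -0.7617, "dz": -0.0083, "twist": 0.3056, "gripper": 0.08}, {"dx": 0.0967, "dy": -0.7617, "dz": -0.0083, "twist": 0.3056, "gripper": 0.08}, {"dx": 0.0967, "dy": -0.7617, "dz": -0.0083, "twist": 0.3056, "gripper": 0.08}, {"dx": 0.0967, "dy": -0.7617, "dz": -0.0083, "twist": 0.3056, "gripper": 0.08}, {"dx": 0.0967, "dy": -0.7617, "dz": -0.0083, "twist": 0.3056, "gripper": 0.08}, {"dx": 0.0967, "dy": -0.7617, "dz": -0.0083, "twist": 0.3056, "gripper": 0.08}, {"dx": 0.0967, "dy": -0.7617, "dz": -0.0083, "twist": 0.3056, "gripper": 0.08}, {"dx": 0.0967, "dy": -0.7617, "dz": -0.0083, "twist": 0.3056, "gripper": 0.08}, {"dx": 0.0967, "dy": -0.7617, "dz": -0.0083, "twist": 0.3056, "gripper": 0.08}, {"dx": 0.0967, "dy": -0.7617, "dz": -0.0083, "twist": 0.3056, "gripper": 0.08}, {"dx": 0.0967, "dy": -0.7617, "dz": -0.0083, "twist": 0.3056, "gripper": 0.08}, {"dx": 0.0967, "dy": -0.7617, "dz": -0.0083, "twist": 0.3056, "gripper": 0.08}, {"dx": 0.0967, "dy": -0.7617, "dz": -0.0083, "twist": 0.3056, "gripper": 0.08}, {"dx": 0.0967, "dy": -0.7617, "dz": -0.0083, "twist": 0.3056, "gripper": 0.08}, {"dx": 0.0967, "dy": -0.7617, "dz": -0.0083, "twist": 0.3056, "gripper": 0.08}, {"dx": 0.0967, "dy": -0.7617, "dz": -0.0083, "twist": 0.3056, "gripper": 0.08}, {"dx": 0.0967, "dy": -0.7617, "dz": -0.0083, "twist": 0.3056, "gripper": 0.08}]'

```text
clock: 8.1
ee_pos: [553.4, -120.4, 149.5]
tool_rot: [-2.223, -2.215, 0.003]
contact_force: [-0.5, 0.1, -0.6]
opening: 0.912
grip_force: 0.0
```

```bash
python3 - <<'E'
from h import *
c=cam('wrist','w5'); go(554,-121,47,0)
im=cv2.cvtColor(c['img'],cv2.COLOR_RGB2GRAY); p=proj(c,[[554,-121,72]]); print(p)
u,v=p[0].astype(int); m=(im[v-60:v+60,u-60:u+60]<60).astype(np.uint8)
n,l,st,ce=cv2.connectedComponentsWithStats(m)
for i in range(1,n):
    if st[i,4]>60: q=ce[i]+[u-60,v-60]; print(st[i],q,ray(c,[q],72).round(1))
E
```

```text
pos [ 553.6 -120.4  150. ] phi -0.2 j6 -0.27 t 8.2 open 0.911 grip 0.0 | dx dy dz [-0.0006  0.0007  0.103 ] twist -0.2
[[261.6953583 205.2713756]]
[ 46  28  32  17 173] [262.0982659  180.62427746] [[ 554.4 -103.    72. ]]
[ 54  50  17  18 248] [263.03629032 203.84677419] [[ 555.  -119.9   72. ]]
```

View pics/w5.png

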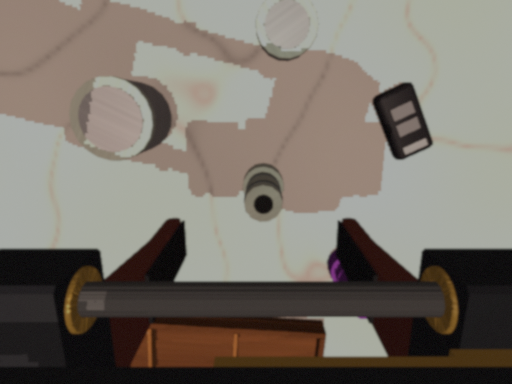

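The torch's button sits at (263,204), centred between the fingers, and the purple one at (340,270) is well clear. Descending on the barrel.

In the tool's units: 0.103 m / 0.6 = 0.1717, 0.095 m / 0.6 = 0.1583.

Emit:
move_arm --commands '[{"dx": 0, "dy": 0.0025, "dz": 0.05, "twist": 0, "gripper": 0.07}, {"dx": 0, "dy": 0.0025, "dz": 0.1, "twist": 0, "gripper": 0.06}, {"dx": 0, "dy": 0.0025, "dz": 0.1333, "twist": 0, "gripper": 0.06}, {"dx": 0, "dy": 0.0025, "dz": 0.1583, "twist": 0, "gripper": 0.06}, {"dx": 0, "dy": 0.0025, "dz": 0.1717, "twist": 0, "gripper": 0.06}, {"dx": 0, "dy": 0.0025, "dz": 0.1717, "twist": 0, "gripper": 0.055}, {"dx": 0, "dy": 0.0025, "dz": 0.1717, "twist": 0, "gripper": 0.05}, {"dx": 0, "dy": 0.0025, "dz": 0.1717, "twist": 0, "gripper": 0.044}, {"dx": 0, "dy": 0.0025, "dz": 0.1717, "twist": 0, "gripper": 0.038}, {"dx": 0, "dy": 0.0025, "dz": 0.1717, "twist": 0, "gripper": 0.032}, {"dx": 0, "dy": 0.0025, "dz": 0.1717, "twist": 0, "gripper": 0.026}, {"dx": 0, "dy": 0.0025, "dz": 0.1717, "twist": 0, "gripper": 0.02}, {"dx": 0, "dy": 0.0025, "dz": 0.1717, "twist": 0, "gripper": 0.02}, {"dx": 0, "dy": 0.0025, "dz": 0.1717, "twist": 0, "gripper": 0.02}, {"dx": 0, "dy": 0.0025, "dz": 0.1717, "twist": 0, "gripper": 0.02}]'

```text
clock: 9.4
ee_pos: [556.1, -120.8, 50.0]
tool_rot: [2.227, 2.215, 0.001]
contact_force: [-2.3, 0.3, 4.6]
opening: 0.317
grip_force: 25.0
```

```bash
python3 - <<'E'
from h import *
go(520,318,150,0)
E
```

```text
pos [ 556.1 -120.8   50. ] phi -0.3 j6 -0.27 t 9.4 open 0.317 grip 25.0 | dx dy dz [ 0.4386 -0.0384 -0.1003] twist -0.3
```

In the tool's units: 0.438 m / 0.6 = 0.73, 0.27 m / 0.6 = 0.45.

Emit:
move_arm --commands '[{"dx": 0, "dy": 0, "dz": -0.0333, "twist": 0, "gripper": 0.02}, {"dx": 0, "dy": 0, "dz": -0.0833, "twist": 0, "gripper": 0.02}, {"dx": 0, "dy": 0, "dz": -0.1333, "twist": 0, "gripper": 0.02}, {"dx": 0.05, "dy": 0, "dz": -0.1333, "twist": 0, "gripper": 0.02}, {"dx": 0.1167, "dy": 0, "dz": -0.1333, "twist": 0, "gripper": 0.02}, {"dx": 0.1833, "dy": 0, "dz": -0.1333, "twist": 0, "gripper": 0.02}, {"dx": 0.25, "dy": 0, "dz": -0.1333, "twist": 0, "gripper": 0.02}, {"dx": 0.3167, "dy": -0.0167, "dz": -0.1333, "twist": 0, "gripper": 0.02}, {"dx": 0.3833, "dy": -0.025, "dz": -0.1333, "twist": 0, "gripper": 0.02}, {"dx": 0.45, "dy": -0.0333, "dz": -0.1333, "twist": 0, "gripper": 0.02}, {"dx": 0.5167, "dy": -0.0417, "dz": -0.1333, "twist": 0, "gripper": 0.02}, {"dx": 0.5833, "dy": -0.05, "dz": -0.1333, "twist": 0, "gripper": 0.02}, {"dx": 0.65, "dy": -0.0583, "dz": -0.1333, "twist": 0, "gripper": 0.02}, {"dx": 0.7, "dy": -0.0633, "dz": -0.1333, "twist": 0, "gripper": 0.02}, {"dx": 0.73, "dy": -0.0633, "dz": -0.1, "twist": 0, "gripper": 0.02}, {"dx": 0.73, "dy": -0.0633, "dz": -0.0667, "twist": 0, "gripper": 0.02}, {"dx": 0.73, "dy": -0.0633, "dz": -0.05, "twist": 0, "gripper": 0.02}, {"dx": 0.73, "dy": -0.0633, "dz": -0.05, "twist": 0, "gripper": 0.02}, {"dx": 0.73, "dy": -0.0633, "dz": -0.05, "twist": 0, "gripper": 0.02}]'

```text
clock: 10.98
ee_pos: [519.8, 316.8, 78.1]
tool_rot: [-2.228, -2.214, 0.003]
contact_force: [-0.3, -0.9, -0.4]
opening: 0.315
grip_force: 25.0
```

```bash
python3 - <<'E'
from h import *
go(520,318,56,0); cam('wrist','w6'); t=cam('top'); im=t['img'][:,:,::-1]; s=cam('scene')['img'][:,:,::-1]
cv2.imwrite('pics/m6.png',np.hstack([cv2.resize(cv2.imread('pics/w6.png'),(400,300)),cv2.resize(s[60:210,220:420],(400,300),interpolation=cv2.INTER_CUBIC)]))
E
```

```text
pos [519.8 316.8  78.1] phi -0.3 j6 0.5 t 11.0 open 0.315 grip 25.0 | dx dy dz [0.0013 0.0002 0.0221] twist -0.3
```

View pics/m6.png

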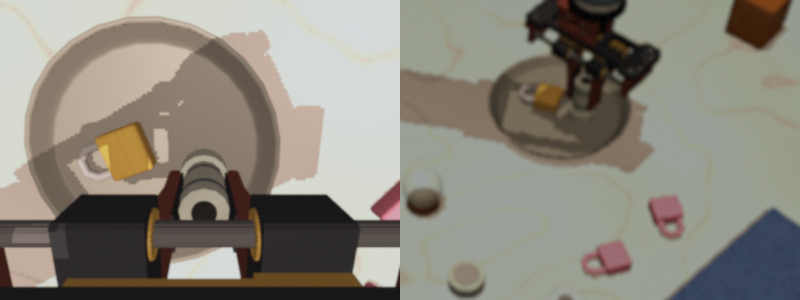

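The torch hangs upright over the dish, with the padlock flat to its left. I'll check the dish centre from the rim before lowering.

```bash
python3 - <<'E'
from h import *
c=cam('wrist'); P=np.array([(27,135),(278,155),(152,17),(60,53),(245,55)])*1.28
X=ray(c,P,22)[:,:2]; A=np.c_[2*X,np.ones(len(X))]; s=np.linalg.lstsq(A,(X**2).sum(1),rcond=None)[0]; print('dish c',s[:2],'r',np.sqrt(s[2]+s[:2]@s[:2])); go(515,320,56,0)
E
```

```text
dish c [480.89424409 329.53093391] r 103.0394879301074
pos [521.1 317.3  80.8] phi -0.4 j6 0.5 t 11.2 open 0.315 grip 25.0 | dx dy dz [ 0.0027 -0.0062  0.0248] twist -0.4
```

Emit:
move_arm --commands '[{"dx": 0.005, "dy": -0.0033, "dz": 0.0167, "twist": 0, "gripper": 0.02}, {"dx": 0.005, "dy": -0.0033, "dz": 0.0283, "twist": 0, "gripper": 0.02}, {"dx": 0.005, "dy": -0.0033, "dz": 0.0333, "twist": 0, "gripper": 0.02}, {"dx": 0.005, "dy": -0.0033, "dz": 0.0367, "twist": 0, "gripper": 0.02}, {"dx": 0.005, "dy": -0.0033, "dz": 0.0367, "twist": 0, "gripper": 0.02}, {"dx": 0.005, "dy": -0.0033, "dz": 0.0367, "twist": 0, "gripper": 0.02}]'

```text
clock: 11.68
ee_pos: [518.2, 320.6, 56.9]
tool_rot: [2.227, 2.215, 0.0]
contact_force: [0.9, 0.7, -1.5]
opening: 0.316
grip_force: 25.0
```

In the tool's units: 0.0014 m / 0.6 = 0.0023, 0.0007 m / 0.6 = 0.0012.

Emit:
move_arm --commands '[{"dx": 0, "dy": 0, "dz": 0.0012, "twist": 0, "gripper": 0.02}, {"dx": 0, "dy": 0, "dz": 0.0023, "twist": 0, "gripper": 0.02}, {"dx": 0, "dy": 0, "dz": 0.0023, "twist": 0, "gripper": 0.02}, {"dx": 0, "dy": 0, "dz": 0.0023, "twist": 0, "gripper": 0.02}]'

```text
clock: 12.02
ee_pos: [518.4, 320.6, 56.0]
tool_rot: [2.227, 2.215, 0.001]
contact_force: [-0.2, 0.3, 0.1]
opening: 0.314
grip_force: 25.0
```

Contact made. Releasing and rising.

In the tool's units: -0.1 m / 0.6 = -0.1667, -0.08 m / 0.6 = -0.1333.

Emit:
move_arm --commands '[{"dx": 0, "dy": 0, "dz": 0.0008, "twist": 0, "gripper": 0.026}, {"dx": 0, "dy": 0, "dz": 0.0008, "twist": 0, "gripper": 0.03}, {"dx": 0, "dy": 0, "dz": 0.0008, "twist": 0, "gripper": 0.035}, {"dx": 0, "dy": 0, "dz": 0.0008, "twist": 0, "gripper": 0.04}, {"dx": 0, "dy": 0, "dz": 0.0008, "twist": 0, "gripper": 0.045}, {"dx": 0, "dy": 0, "dz": 0.0008, "twist": 0, "gripper": 0.05}, {"dx": 0, "dy": 0, "dz": 0.0008, "twist": 0, "gripper": 0.05}, {"dx": 0, "dy": 0, "dz": -0.0333, "twist": 0, "gripper": 0.05}, {"dx": 0, "dy": 0, "dz": -0.0833, "twist": 0, "gripper": 0.06}, {"dx": 0, "dy": 0, "dz": -0.1333, "twist": 0, "gripper": 0.08}, {"dx": 0, "dy": 0, "dz": -0.1667, "twist": 0, "gripper": 0.08}, {"dx": 0, "dy": 0, "dz": -0.1667, "twist": 0, "gripper": 0.08}]'

```text
clock: 13.02
ee_pos: [520.1, 321.6, 162.0]
tool_rot: [2.226, 2.214, 0.014]
contact_force: [0.8, 0.0, 1.2]
opening: 0.835
grip_force: 0.0
```

```bash
python3 - <<'E'
from h import *
cam('wrist','w7'); go(572,6,150,-93.6)
E
```

```text
pos [519.4 321.2 158.9] phi -0.3 j6 0.5 t 13.1 open 0.879 grip 0.0 | dx dy dz [-0.315   0.0543  0.0083] twist 93.3
```

In the tool's units: -0.315 m / 0.6 = -0.525, 0.054 m / 0.6 = 0.09, 93 degrees / 360 = 0.2583.

Emit:
move_arm --commands '[{"dx": -0.525, "dy": 0.09, "dz": 0.0133, "twist": 0.2583, "gripper": 0.085}, {"dx": -0.525, "dy": 0.09, "dz": 0.0133, "twist": 0.2583, "gripper": 0.085}, {"dx": -0.525, "dy": 0.09, "dz": 0.0133, "twist": 0.2583, "gripper": 0.085}, {"dx": -0.525, "dy": 0.09, "dz": 0.0133, "twist": 0.2583, "gripper": 0.085}, {"dx": -0.525, "dy": 0.09, "dz": 0.0133, "twist": 0.2583, "gripper": 0.085}, {"dx": -0.525, "dy": 0.09, "dz": 0.0133, "twist": 0.2583, "gripper": 0.085}, {"dx": -0.525, "dy": 0.09, "dz": 0.0133, "twist": 0.2583, "gripper": 0.085}, {"dx": -0.525, "dy": 0.09, "dz": 0.0133, "twist": 0.2583, "gripper": 0.085}, {"dx": -0.525, "dy": 0.09, "dz": 0.0133, "twist": 0.2583, "gripper": 0.085}, {"dx": -0.525, "dy": 0.09, "dz": 0.0133, "twist": 0.2583, "gripper": 0.085}, {"dx": -0.525, "dy": 0.09, "dz": 0.0133, "twist": 0.2583, "gripper": 0.085}, {"dx": -0.525, "dy": 0.09, "dz": 0.0133, "twist": 0.2583, "gripper": 0.085}, {"dx": -0.525, "dy": 0.09, "dz": 0.0133, "twist": 0.2583, "gripper": 0.085}, {"dx": -0.525, "dy": 0.09, "dz": 0.0133, "twist": 0.2583, "gripper": 0.085}, {"dx": -0.525, "dy": 0.09, "dz": 0.0133, "twist": 0.2583, "gripper": 0.085}, {"dx": -0.525, "dy": 0.09, "dz": 0.0133, "twist": 0.2583, "gripper": 0.085}]'

```text
clock: 14.4
ee_pos: [570.1, 5.3, 146.4]
tool_rot: [-3.14, 0.085, 0.003]
contact_force: [-0.3, 0.1, 0.1]
opening: 0.967
grip_force: 0.0
```

```bash
python3 - <<'E'
from h import *
c=cam('wrist','w8'); go(572,6,20.5,-93.6); print(proj(c,[[572,6,22]]))
h=lambda n,w=400:cv2.resize(cv2.imread(f'pics/{n}.png'),(400,300))
cv2.imwrite('pics/m8.png',np.hstack([h('w7'),h('w8')]))
E
```

```text
pos [570.2   5.3 146.7] phi -93.1 j6 1.58 t 14.4 open 0.968 grip 0.0 | dx dy dz [ 0.0019 -0.0008  0.1262] twist 0.5
[[260.21846807 185.67779946]]
```

View pics/m8.png

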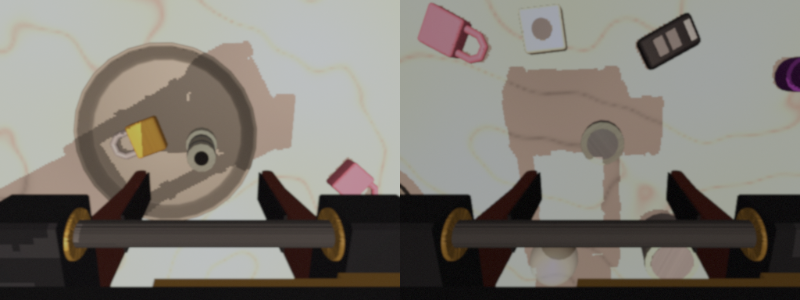

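Left half: the torch stands at (202,155) beside the flat padlock in the dish. Right half: the low tin is at (602,139), the orb and tall tin are untouched at the bottom, and the fob and remote are at the top.

```bash
python3 - <<'E'
from h import *
c=cam('wrist'); g=cv2.cvtColor(c['img'],cv2.COLOR_RGB2GRAY)[140:220,210:310]
cir=cv2.HoughCircles(cv2.resize(g,None,fx=4,fy=4,interpolation=cv2.INTER_CUBIC),cv2.HOUGH_GRADIENT,1,400,param1=60,param2=15,minRadius=70,maxRadius=130)
q=cir[0,0,:2]/4+[210,140]; print(q,cir[0,0,2]/4,ray(c,[q],22).round(1)); go(573,6,20.5,-93.6)
cv2.imwrite('pics/c8.png',cv2.resize(g,None,fx=5,fy=5,interpolation=cv2.INTER_CUBIC))
E
```

```text
[259.375 182.875] 28.65 [[574.6   6.6  22. ]]
pos [570.3   5.3 147. ] phi -93.2 j6 1.58 t 14.5 open 0.972 grip 0.0 | dx dy dz [ 0.0027 -0.0008  0.1265] twist 0.4
```

View pics/c8.png

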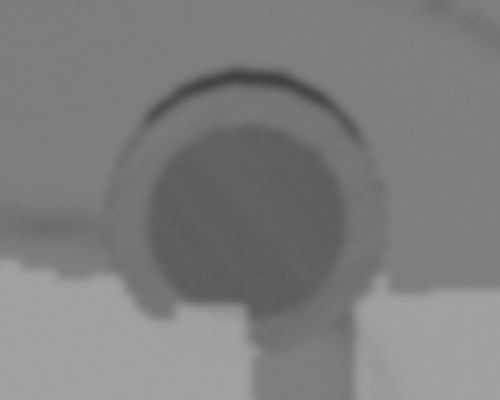

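The lid disc is centred at about (259,183), which puts the tin at (574,6). Descending.

In the tool's units: 0.1255 m / 0.6 = 0.2092, -0.001 m / 0.6 = -0.0017.

Emit:
move_arm --commands '[{"dx": 0.0058, "dy": -0.0017, "dz": 0.05, "twist": 0, "gripper": 0.085}, {"dx": 0.0058, "dy": -0.0017, "dz": 0.1, "twist": 0, "gripper": 0.08}, {"dx": 0.0058, "dy": -0.0017, "dz": 0.15, "twist": 0, "gripper": 0.08}, {"dx": 0.0058, "dy": -0.0017, "dz": 0.1833, "twist": 0, "gripper": 0.075}, {"dx": 0.0058, "dy": -0.0017, "dz": 0.2, "twist": 0, "gripper": 0.07}, {"dx": 0.0058, "dy": -0.0017, "dz": 0.2092, "twist": 0, "gripper": 0.07}, {"dx": 0.0058, "dy": -0.0017, "dz": 0.2092, "twist": 0, "gripper": 0.065}, {"dx": 0.0058, "dy": -0.0017, "dz": 0.2092, "twist": 0, "gripper": 0.06}, {"dx": 0.0058, "dy": -0.0017, "dz": 0.2092, "twist": 0, "gripper": 0.055}, {"dx": 0.0058, "dy": -0.0017, "dz": 0.2092, "twist": 0, "gripper": 0.05}, {"dx": 0.0058, "dy": -0.0017, "dz": 0.2092, "twist": 0, "gripper": 0.045}, {"dx": 0.0058, "dy": -0.0017, "dz": 0.2092, "twist": 0, "gripper": 0.04}, {"dx": 0.0058, "dy": -0.0017, "dz": 0.2092, "twist": 0, "gripper": 0.04}, {"dx": 0.0058, "dy": -0.0017, "dz": 0.2092, "twist": 0, "gripper": 0.04}, {"dx": 0.0058, "dy": -0.0017, "dz": 0.2092, "twist": 0, "gripper": 0.04}]'

```text
clock: 15.75
ee_pos: [574.9, 6.1, 23.6]
tool_rot: [-3.14, 0.091, -0.004]
contact_force: [0.5, 0.5, 6.1]
opening: 0.54
grip_force: 25.0
```

```bash
python3 - <<'E'
from h import *
go(482,-317,70,-93.6)
E
```

```text
pos [574.9   6.1  23.6] phi -93.3 j6 1.58 t 15.8 open 0.54 grip 25.0 | dx dy dz [-0.074   0.3279 -0.0466] twist 0.3
```

In the tool's units: 0.328 m / 0.6 = 0.5467, -0.074 m / 0.6 = -0.1233.

Emit:
move_arm --commands '[{"dx": 0, "dy": 0, "dz": -0.0333, "twist": 0, "gripper": 0.04}, {"dx": 0, "dy": 0, "dz": -0.0833, "twist": 0, "gripper": 0.04}, {"dx": 0, "dy": 0, "dz": -0.1333, "twist": 0, "gripper": 0.04}, {"dx": -0.0083, "dy": 0.05, "dz": -0.1333, "twist": 0, "gripper": 0.04}, {"dx": -0.025, "dy": 0.1167, "dz": -0.1333, "twist": 0, "gripper": 0.04}, {"dx": -0.0417, "dy": 0.1833, "dz": -0.1333, "twist": 0, "gripper": 0.04}, {"dx": -0.0583, "dy": 0.25, "dz": -0.1333, "twist": 0, "gripper": 0.04}, {"dx": -0.075, "dy": 0.3167, "dz": -0.1333, "twist": 0, "gripper": 0.04}, {"dx": -0.0917, "dy": 0.3833, "dz": -0.1333, "twist": 0, "gripper": 0.04}, {"dx": -0.1083, "dy": 0.45, "dz": -0.1333, "twist": 0, "gripper": 0.04}, {"dx": -0.12, "dy": 0.5, "dz": -0.1333, "twist": 0, "gripper": 0.04}, {"dx": -0.1233, "dy": 0.5333, "dz": -0.1333, "twist": 0, "gripper": 0.04}, {"dx": -0.1233, "dy": 0.5467, "dz": -0.1333, "twist": 0, "gripper": 0.04}, {"dx": -0.1233, "dy": 0.5467, "dz": -0.1333, "twist": 0, "gripper": 0.04}, {"dx": -0.1233, "dy": 0.5467, "dz": -0.1333, "twist": 0, "gripper": 0.04}]'

```text
clock: 17.0
ee_pos: [481.3, -316.4, 101.7]
tool_rot: [-3.139, 0.091, 0.001]
contact_force: [0.6, -0.5, -1.9]
opening: 0.538
grip_force: 25.0
```

```bash
python3 - <<'E'
from h import *
cam('wrist','w9'); go(482,-317,34,-93.6)
E
```

```text
pos [ 481.6 -315.8  101.8] phi -93.3 j6 0.99 t 17.1 open 0.537 grip 25.0 | dx dy dz [0.0005 0.0012 0.0678] twist 0.3
```

View pics/w9.png

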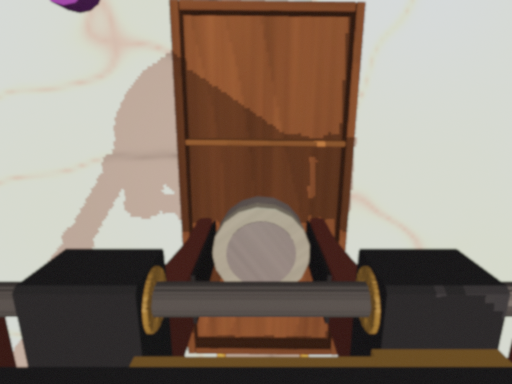

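The tin hangs over the tray, with the upper divider at row 141, the far wall at row 8 and the long walls at columns 175 and 360. Checking the tray pose from these.

```bash
python3 - <<'E'
from h import *
c=cam('wrist')
for n,p in [('div',(265,141)),('far L out',(171,3)),('far R out',(364,5)),('L at div',(183,141)),('R at div',(352,143)),('L low',(184,190))]: print(n,ray(c,[p],22)[0].round(1))
go(482,-317,34,-93.6)
E
```

```text
div [ 525.9 -320.9   22. ]
far L out [ 613.9 -267.7   22. ]
far R out [ 605.8 -386.6   22. ]
L at div [ 529.2 -265.1   22. ]
R at div [ 521.1 -380.2   22. ]
L low [ 494.8 -261.7   22. ]
pos [ 481.7 -315.7  101.9] phi -93.2 j6 0.99 t 17.1 open 0.538 grip 25.0 | dx dy dz [0.0004 0.0014 0.0679] twist 0.4
```

In the tool's units: 0.068 m / 0.6 = 0.1133, 0.063 m / 0.6 = 0.105.

Emit:
move_arm --commands '[{"dx": 0, "dy": 0.0042, "dz": 0.0333, "twist": 0, "gripper": 0.04}, {"dx": 0, "dy": 0.0042, "dz": 0.0667, "twist": 0, "gripper": 0.04}, {"dx": 0, "dy": 0.0042, "dz": 0.0917, "twist": 0, "gripper": 0.04}, {"dx": 0, "dy": 0.0042, "dz": 0.105, "twist": 0, "gripper": 0.04}, {"dx": 0, "dy": 0.0042, "dz": 0.1133, "twist": 0, "gripper": 0.04}, {"dx": 0, "dy": 0.0042, "dz": 0.1133, "twist": 0, "gripper": 0.04}, {"dx": 0, "dy": 0.0042, "dz": 0.1133, "twist": 0, "gripper": 0.04}]'

```text
clock: 17.68
ee_pos: [481.6, -319.3, 34.8]
tool_rot: [3.14, -0.09, 0.001]
contact_force: [0.3, -0.1, -0.5]
opening: 0.535
grip_force: 25.0
```

In the tool's units: 0.003 m / 0.6 = 0.005, 0.001 m / 0.6 = 0.0017.

Emit:
move_arm --commands '[{"dx": 0, "dy": 0, "dz": 0.0017, "twist": 0, "gripper": 0.04}, {"dx": 0, "dy": 0, "dz": 0.0033, "twist": 0, "gripper": 0.04}, {"dx": 0, "dy": 0, "dz": 0.005, "twist": 0, "gripper": 0.04}, {"dx": 0, "dy": 0, "dz": 0.005, "twist": 0, "gripper": 0.04}, {"dx": 0, "dy": 0, "dz": 0.005, "twist": 0, "gripper": 0.04}]'

```text
clock: 18.1
ee_pos: [481.4, -319.9, 31.7]
tool_rot: [3.14, -0.091, 0.002]
contact_force: [0.7, -0.7, 0.6]
opening: 0.536
grip_force: 25.0
```

In the tool's units: -0.12 m / 0.6 = -0.2, -0.09 m / 0.6 = -0.15.

Emit:
move_arm --commands '[{"dx": 0, "dy": 0, "dz": 0, "twist": 0, "gripper": 0.046}, {"dx": 0, "dy": 0, "dz": 0, "twist": 0, "gripper": 0.05}, {"dx": 0, "dy": 0, "dz": 0, "twist": 0, "gripper": 0.055}, {"dx": 0, "dy": 0, "dz": 0, "twist": 0, "gripper": 0.06}, {"dx": 0, "dy": 0, "dz": 0, "twist": 0, "gripper": 0.06}, {"dx": 0, "dy": 0, "dz": 0, "twist": 0, "gripper": 0.06}, {"dx": 0, "dy": 0, "dz": -0.0333, "twist": 0, "gripper": 0.06}, {"dx": 0, "dy": 0, "dz": -0.0833, "twist": 0, "gripper": 0.07}, {"dx": 0, "dy": 0, "dz": -0.15, "twist": 0, "gripper": 0.08}, {"dx": 0, "dy": 0, "dz": -0.2, "twist": 0, "gripper": 0.08}, {"dx": 0, "dy": 0, "dz": -0.2, "twist": 0, "gripper": 0.08}]'

```text
clock: 19.02
ee_pos: [483.4, -321.3, 159.7]
tool_rot: [3.133, -0.09, 0.016]
contact_force: [0.6, -1.0, 1.7]
opening: 0.901
grip_force: 0.0
```

```bash
python3 - <<'E'
from h import *
cam('wrist','w10'); go(690,59,150,-91)
E
```

```text
pos [ 482.7 -320.8  156.2] phi -93.3 j6 0.98 t 19.1 open 0.911 grip 0.0 | dx dy dz [ 0.185  -0.3912  0.0056] twist -2.3
```

In the tool's units: -0.391 m / 0.6 = -0.6517, 0.185 m / 0.6 = 0.3083, -6 degrees / 360 = -0.0167.

Emit:
move_arm --commands '[{"dx": 0.3083, "dy": -0.6517, "dz": 0.01, "twist": -0.0167, "gripper": 0.08}, {"dx": 0.3083, "dy": -0.6517, "dz": 0.01, "twist": -0.0167, "gripper": 0.08}, {"dx": 0.3083, "dy": -0.6517, "dz": 0.01, "twist": -0.0167, "gripper": 0.08}, {"dx": 0.3083, "dy": -0.6517, "dz": 0.01, "twist": -0.0167, "gripper": 0.08}, {"dx": 0.3083, "dy": -0.6517, "dz": 0.01, "twist": -0.0167, "gripper": 0.08}, {"dx": 0.3083, "dy": -0.6517, "dz": 0.01, "twist": -0.0167, "gripper": 0.08}, {"dx": 0.3083, "dy": -0.6517, "dz": 0.01, "twist": -0.0167, "gripper": 0.08}, {"dx": 0.3083, "dy": -0.6517, "dz": 0.01, "twist": -0.0167, "gripper": 0.08}, {"dx": 0.3083, "dy": -0.6517, "dz": 0.01, "twist": -0.0167, "gripper": 0.08}, {"dx": 0.3083, "dy": -0.6517, "dz": 0.01, "twist": -0.0167, "gripper": 0.08}, {"dx": 0.3083, "dy": -0.6517, "dz": 0.01, "twist": -0.0167, "gripper": 0.08}, {"dx": 0.3083, "dy": -0.6517, "dz": 0.01, "twist": -0.0167, "gripper": 0.08}, {"dx": 0.3083, "dy": -0.6517, "dz": 0.01, "twist": -0.0167, "gripper": 0.08}, {"dx": 0.3083, "dy": -0.6517, "dz": 0.01, "twist": -0.0167, "gripper": 0.08}, {"dx": 0.3083, "dy": -0.6517, "dz": 0.01, "twist": -0.0167, "gripper": 0.08}]'

```text
clock: 20.32
ee_pos: [687.9, 58.5, 144.6]
tool_rot: [3.14, 0.071, -0.001]
contact_force: [-0.3, -0.2, -0.3]
opening: 0.908
grip_force: 0.0
```

```bash
python3 - <<'E'
from h import *
c=cam('wrist','w11'); go(690,59,20,-87.2); print(proj(c,[[690,59,18]]))
h=lambda n:cv2.resize(cv2.imread(f'pics/{n}.png'),(400,300))
cv2.imwrite('pics/m11.png',np.hstack([h('w10'),h('w11')]))
E
```

```text
pos [687.9  58.5 145. ] phi -87.4 j6 1.56 t 20.4 open 0.909 grip 0.0 | dx dy dz [ 0.0021 -0.0005  0.125 ] twist -0.2
[[260.60476518 184.84079962]]
```

View pics/m11.png

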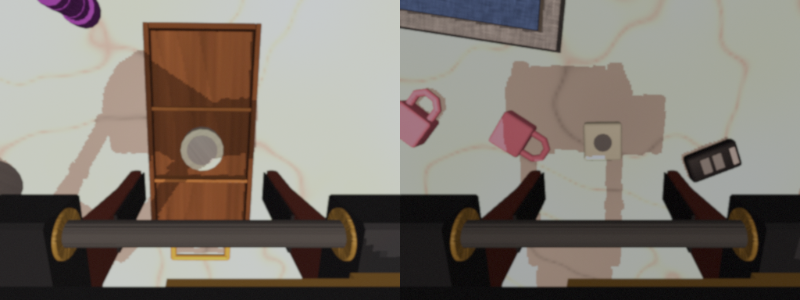

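Left half: the low tin lies in the middle bay. Right half: the remote is square between the fingers at (602,141), with the pink padlock's shackle 65 mm to its left. I'll narrow the opening to 60 mm before descending.

In the tool's units: 0.125 m / 0.6 = 0.2083, 0.004 m / 0.6 = 0.0067.

Emit:
move_arm --commands '[{"dx": 0.0067, "dy": -0.0025, "dz": 0.0333, "twist": 0, "gripper": 0.06}, {"dx": 0.0067, "dy": -0.0025, "dz": 0.0667, "twist": 0, "gripper": 0.06}, {"dx": 0.0067, "dy": -0.0025, "dz": 0.1, "twist": 0, "gripper": 0.06}, {"dx": 0.0067, "dy": -0.0025, "dz": 0.1333, "twist": 0, "gripper": 0.06}, {"dx": 0.0067, "dy": -0.0025, "dz": 0.1667, "twist": 0, "gripper": 0.06}, {"dx": 0.0067, "dy": -0.0025, "dz": 0.1917, "twist": 0, "gripper": 0.06}, {"dx": 0.0067, "dy": -0.0025, "dz": 0.2033, "twist": 0, "gripper": 0.06}, {"dx": 0.0067, "dy": -0.0025, "dz": 0.2083, "twist": 0, "gripper": 0.06}, {"dx": 0.0067, "dy": -0.0025, "dz": 0.2083, "twist": 0, "gripper": 0.055}, {"dx": 0.0067, "dy": -0.0025, "dz": 0.2083, "twist": 0, "gripper": 0.05}, {"dx": 0.0067, "dy": -0.0025, "dz": 0.2083, "twist": 0, "gripper": 0.045}, {"dx": 0.0067, "dy": -0.0025, "dz": 0.2083, "twist": 0, "gripper": 0.04}, {"dx": 0.0067, "dy": -0.0025, "dz": 0.2083, "twist": 0, "gripper": 0.035}, {"dx": 0.0067, "dy": -0.0025, "dz": 0.2083, "twist": 0, "gripper": 0.035}, {"dx": 0.0067, "dy": -0.0025, "dz": 0.2083, "twist": 0, "gripper": 0.035}]'

```text
clock: 21.62
ee_pos: [693.1, 61.7, 21.8]
tool_rot: [3.141, 0.074, 0.004]
contact_force: [0.2, -0.8, 5.5]
opening: 0.478
grip_force: 25.0
```

```bash
python3 - <<'E'
from h import *
go(566,-324,100,-93.6)
E
```

```text
pos [693.1  61.7  21.8] phi -87.3 j6 1.56 t 21.6 open 0.478 grip 25.0 | dx dy dz [-0.1449  0.3793 -0.0785] twist 6.3
```

In the tool's units: 0.379 m / 0.6 = 0.6317, -0.11 m / 0.6 = -0.1833, 6 degrees / 360 = 0.0167.

Emit:
move_arm --commands '[{"dx": 0, "dy": 0, "dz": -0.0333, "twist": 0, "gripper": 0.035}, {"dx": 0, "dy": 0, "dz": -0.0833, "twist": 0, "gripper": 0.035}, {"dx": 0, "dy": 0, "dz": -0.1333, "twist": 0, "gripper": 0.035}, {"dx": 0, "dy": 0, "dz": -0.1833, "twist": 0, "gripper": 0.035}, {"dx": -0.025, "dy": 0.0667, "dz": -0.1833, "twist": 0.0167, "gripper": 0.035}, {"dx": -0.05, "dy": 0.1333, "dz": -0.1833, "twist": 0.0167, "gripper": 0.035}, {"dx": -0.075, "dy": 0.2, "dz": -0.1833, "twist": 0.0167, "gripper": 0.035}, {"dx": -0.1, "dy": 0.2667, "dz": -0.1833, "twist": 0.0167, "gripper": 0.035}, {"dx": -0.125, "dy": 0.3333, "dz": -0.1833, "twist": 0.0167, "gripper": 0.035}, {"dx": -0.15, "dy": 0.4, "dz": -0.1833, "twist": 0.0167, "gripper": 0.035}, {"dx": -0.175, "dy": 0.4667, "dz": -0.1833, "twist": 0.0167, "gripper": 0.035}, {"dx": -0.2, "dy": 0.5333, "dz": -0.1833, "twist": 0.0167, "gripper": 0.035}, {"dx": -0.225, "dy": 0.5917, "dz": -0.1833, "twist": 0.0167, "gripper": 0.035}, {"dx": -0.2417, "dy": 0.625, "dz": -0.1833, "twist": 0.0167, "gripper": 0.035}, {"dx": -0.2417, "dy": 0.6317, "dz": -0.15, "twist": 0.0167, "gripper": 0.035}, {"dx": -0.2417, "dy": 0.6317, "dz": -0.1, "twist": 0.0167, "gripper": 0.035}, {"dx": -0.2417, "dy": 0.6317, "dz": -0.0667, "twist": 0.0167, "gripper": 0.035}, {"dx": -0.2417, "dy": 0.6317, "dz": -0.0667, "twist": 0.0167, "gripper": 0.035}]'

```text
clock: 23.12
ee_pos: [562.2, -322.2, 53.4]
tool_rot: [-3.135, 0.092, 0.014]
contact_force: [-0.0, 0.4, -1.6]
opening: 0.475
grip_force: 25.0
```

```bash
python3 - <<'E'
from h import *
go(566,-324,32,-93.6)
E
```

```text
pos [ 562.2 -322.2   53.4] phi -93.4 j6 1.06 t 23.1 open 0.475 grip 25.0 | dx dy dz [0.004  0.0017 0.0214] twist 0.2
```

Emit:
move_arm --commands '[{"dx": 0, "dy": 0, "dz": 0, "twist": 0, "gripper": 0.035}, {"dx": 0, "dy": 0, "dz": 0, "twist": 0, "gripper": 0.035}, {"dx": 0, "dy": 0, "dz": 0, "twist": 0, "gripper": 0.035}]'

```text
clock: 23.37
ee_pos: [566.3, -324.0, 62.6]
tool_rot: [3.138, -0.09, 0.005]
contact_force: [-0.2, 0.3, -0.6]
opening: 0.474
grip_force: 25.0
```

```bash
python3 - <<'E'
from h import *
go(566,-324,32,-93.6)
E
```

```text
pos [ 566.3 -324.    62.6] phi -93.3 j6 1.06 t 23.4 open 0.474 grip 25.0 | dx dy dz [-0.0004 -0.0001  0.0306] twist 0.3
```

In the tool's units: 0.0325 m / 0.6 = 0.0542, 0.031 m / 0.6 = 0.0517.

Emit:
move_arm --commands '[{"dx": 0, "dy": 0, "dz": 0.0167, "twist": 0, "gripper": 0.035}, {"dx": 0, "dy": 0, "dz": 0.0333, "twist": 0, "gripper": 0.035}, {"dx": 0, "dy": 0, "dz": 0.0433, "twist": 0, "gripper": 0.035}, {"dx": 0, "dy": 0, "dz": 0.0483, "twist": 0, "gripper": 0.035}, {"dx": 0, "dy": 0, "dz": 0.0517, "twist": 0, "gripper": 0.035}, {"dx": 0, "dy": 0, "dz": 0.0542, "twist": 0, "gripper": 0.035}, {"dx": 0, "dy": 0, "dz": 0.0542, "twist": 0, "gripper": 0.035}, {"dx": 0, "dy": 0, "dz": 0.0542, "twist": 0, "gripper": 0.035}]'

```text
clock: 24.03
ee_pos: [565.4, -323.6, 29.6]
tool_rot: [3.14, -0.091, 0.001]
contact_force: [-4.3, 1.7, 9.7]
opening: 0.476
grip_force: 25.0
```

In the tool's units: -0.12 m / 0.6 = -0.2, -0.09 m / 0.6 = -0.15.

Emit:
move_arm --commands '[{"dx": 0, "dy": 0, "dz": -0.0012, "twist": 0, "gripper": 0.035}, {"dx": 0, "dy": 0, "dz": -0.0012, "twist": 0, "gripper": 0.042}, {"dx": 0, "dy": 0, "dz": -0.0012, "twist": 0, "gripper": 0.047}, {"dx": 0, "dy": 0, "dz": -0.0012, "twist": 0, "gripper": 0.052}, {"dx": 0, "dy": 0, "dz": -0.0012, "twist": 0, "gripper": 0.057}, {"dx": 0, "dy": 0, "dz": -0.0012, "twist": 0, "gripper": 0.057}, {"dx": 0, "dy": 0, "dz": -0.0012, "twist": 0, "gripper": 0.057}, {"dx": 0, "dy": 0, "dz": -0.0333, "twist": 0, "gripper": 0.057}, {"dx": 0, "dy": 0, "dz": -0.0833, "twist": 0, "gripper": 0.07}, {"dx": 0, "dy": 0, "dz": -0.15, "twist": 0, "gripper": 0.07}, {"dx": 0, "dy": 0, "dz": -0.2, "twist": 0, "gripper": 0.07}, {"dx": 0, "dy": 0, "dz": -0.2, "twist": 0, "gripper": 0.07}]'

```text
clock: 25.03
ee_pos: [567.7, -325.2, 156.8]
tool_rot: [3.134, -0.091, 0.017]
contact_force: [0.2, -0.8, 0.8]
opening: 0.797
grip_force: 0.0
```

```bash
python3 - <<'E'
from h import *
cam('wrist','w12'); go(673,-67,150,24.5)
E
```

```text
pos [ 567.  -324.8  153.1] phi -93.3 j6 1.06 t 25.1 open 0.799 grip 0.0 | dx dy dz [ 0.0909 -0.2635  0.0027] twist -117.8
```

In the tool's units: -0.263 m / 0.6 = -0.4383, 0.091 m / 0.6 = 0.1517, -118 degrees / 360 = -0.3278.

Emit:
move_arm --commands '[{"dx": 0.1517, "dy": -0.4383, "dz": 0.005, "twist": -0.3278, "gripper": 0.07}, {"dx": 0.1517, "dy": -0.4383, "dz": 0.005, "twist": -0.3278, "gripper": 0.07}, {"dx": 0.1517, "dy": -0.4383, "dz": 0.005, "twist": -0.3278, "gripper": 0.07}, {"dx": 0.1517, "dy": -0.4383, "dz": 0.005, "twist": -0.3278, "gripper": 0.07}, {"dx": 0.1517, "dy": -0.4383, "dz": 0.005, "twist": -0.3278, "gripper": 0.07}, {"dx": 0.1517, "dy": -0.4383, "dz": 0.005, "twist": -0.3278, "gripper": 0.07}, {"dx": 0.1517, "dy": -0.4383, "dz": 0.005, "twist": -0.3278, "gripper": 0.07}, {"dx": 0.1517, "dy": -0.4383, "dz": 0.005, "twist": -0.3278, "gripper": 0.07}, {"dx": 0.1517, "dy": -0.4383, "dz": 0.005, "twist": -0.3278, "gripper": 0.07}, {"dx": 0.1517, "dy": -0.4383, "dz": 0.005, "twist": -0.3278, "gripper": 0.07}, {"dx": 0.1517, "dy": -0.4383, "dz": 0.005, "twist": -0.3278, "gripper": 0.07}, {"dx": 0.1517, "dy": -0.4383, "dz": 0.005, "twist": -0.3278, "gripper": 0.07}, {"dx": 0.1517, "dy": -0.4383, "dz": 0.005, "twist": -0.3278, "gripper": 0.07}, {"dx": 0.1517, "dy": -0.4383, "dz": 0.005, "twist": -0.3278, "gripper": 0.07}, {"dx": 0.1517, "dy": -0.4383, "dz": 0.005, "twist": -0.3278, "gripper": 0.07}, {"dx": 0.1517, "dy": -0.4383, "dz": 0.005, "twist": -0.3278, "gripper": 0.07}, {"dx": 0.1517, "dy": -0.4383, "dz": 0.005, "twist": -0.3278, "gripper": 0.07}, {"dx": 0.1517, "dy": -0.4383, "dz": 0.005, "twist": -0.3278, "gripper": 0.07}, {"dx": 0.1517, "dy": -0.4383, "dz": 0.005, "twist": -0.3278, "gripper": 0.07}, {"dx": 0.1517, "dy": -0.4383, "dz": 0.005, "twist": -0.3278, "gripper": 0.07}]'

```text
clock: 26.75
ee_pos: [670.9, -66.3, 143.4]
tool_rot: [-1.697, -2.642, 0.001]
contact_force: [-0.1, -0.6, 0.3]
opening: 0.793
grip_force: 0.0
```

```bash
python3 - <<'E'
from h import *
c=cam('wrist','w13'); go(673,-67,20,24.5); p=proj(c,[[673,-67,14]])[0]; print(p)
h=lambda n:cv2.resize(cv2.imread(f'pics/{n}.png'),(400,300))
cv2.imwrite('pics/m13.png',np.hstack([h('w12'),h('w13')]))
u,v=p.astype(int); g=cv2.cvtColor(c['img'],cv2.COLOR_RGB2GRAY)[v-50:v+50,u-70:u+70]
k=np.argwhere(g<50)[:,::-1].astype(np.float32); r=cv2.minAreaRect(k); b=cv2.boxPoints(r)+[u-70,v-50]; print('fob',ray(c,b,10).round(1).tolist(),ray(c,[b.mean(0)],10).round(1))
E
```

```text
pos [671.  -66.3 143.7] phi 24.6 j6 -0.58 t 26.8 open 0.798 grip 0.0 | dx dy dz [-0.0015  0.0016  0.1237] twist 0.1
[262.55066426 188.17952689]
fob [[605.8, -64.7, 10.0], [713.7, -15.5, 10.0], [749.3, -83.8, 10.0], [633.9, -136.5, 10.0]] [[675.2 -74.   10. ]]
```

View pics/m13.png

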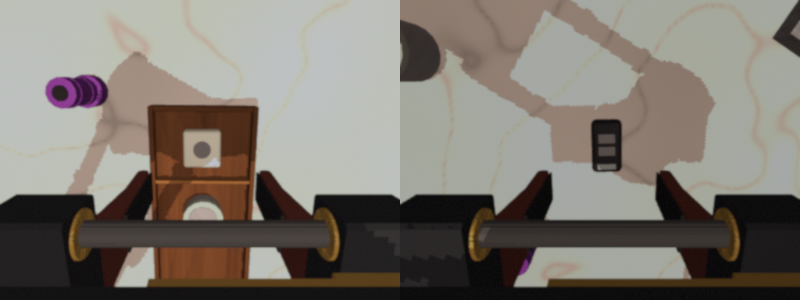

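Left half: the remote lies flat in the far bay at (202,148). Right half: the fob is squarely between the fingers at (606,145). Descending.

In the tool's units: 0.124 m / 0.6 = 0.2067, 0.0025 m / 0.6 = 0.0042.

Emit:
move_arm --commands '[{"dx": 0.0017, "dy": 0.0042, "dz": 0.0333, "twist": 0, "gripper": 0.06}, {"dx": 0.0017, "dy": 0.0042, "dz": 0.0833, "twist": 0, "gripper": 0.06}, {"dx": 0.0017, "dy": 0.0042, "dz": 0.1333, "twist": 0, "gripper": 0.06}, {"dx": 0.0017, "dy": 0.0042, "dz": 0.1667, "twist": 0, "gripper": 0.06}, {"dx": 0.0017, "dy": 0.0042, "dz": 0.1917, "twist": 0, "gripper": 0.06}, {"dx": 0.0017, "dy": 0.0042, "dz": 0.2017, "twist": 0, "gripper": 0.06}, {"dx": 0.0017, "dy": 0.0042, "dz": 0.2067, "twist": 0, "gripper": 0.06}, {"dx": 0.0017, "dy": 0.0042, "dz": 0.2067, "twist": 0, "gripper": 0.055}, {"dx": 0.0017, "dy": 0.0042, "dz": 0.2067, "twist": 0, "gripper": 0.05}, {"dx": 0.0017, "dy": 0.0042, "dz": 0.2067, "twist": 0, "gripper": 0.044}, {"dx": 0.0017, "dy": 0.0042, "dz": 0.2067, "twist": 0, "gripper": 0.038}, {"dx": 0.0017, "dy": 0.0042, "dz": 0.2067, "twist": 0, "gripper": 0.032}, {"dx": 0.0017, "dy": 0.0042, "dz": 0.2067, "twist": 0, "gripper": 0.026}, {"dx": 0.0017, "dy": 0.0042, "dz": 0.2067, "twist": 0, "gripper": 0.026}, {"dx": 0.0017, "dy": 0.0042, "dz": 0.2067, "twist": 0, "gripper": 0.026}, {"dx": 0.0017, "dy": 0.0042, "dz": 0.2067, "twist": 0, "gripper": 0.026}]'

```text
clock: 28.13
ee_pos: [673.6, -64.5, 21.7]
tool_rot: [1.694, 2.644, 0.001]
contact_force: [-0.4, -0.1, 5.5]
opening: 0.386
grip_force: 25.0
```

```bash
python3 - <<'E'
from h import *
go(398,-313,120,-93.6)
E
```

```text
pos [673.6 -64.5  21.7] phi 24.7 j6 -0.58 t 28.1 open 0.386 grip 25.0 | dx dy dz [-0.1108 -0.3541 -0.0987] twist 118.3
```

In the tool's units: -0.354 m / 0.6 = -0.59, -0.35 m / 0.6 = -0.5833, 118 degrees / 360 = 0.3278.

Emit:
move_arm --commands '[{"dx": 0, "dy": 0, "dz": -0.0333, "twist": 0, "gripper": 0.026}, {"dx": 0, "dy": 0, "dz": -0.0833, "twist": 0, "gripper": 0.026}, {"dx": 0, "dy": 0, "dz": -0.1333, "twist": 0, "gripper": 0.026}, {"dx": 0, "dy": 0, "dz": -0.1667, "twist": 0.0194, "gripper": 0.026}, {"dx": -0.0167, "dy": -0.0533, "dz": -0.1667, "twist": 0.0389, "gripper": 0.026}, {"dx": -0.0333, "dy": -0.1067, "dz": -0.1667, "twist": 0.0583, "gripper": 0.026}, {"dx": -0.05, "dy": -0.16, "dz": -0.1667, "twist": 0.0778, "gripper": 0.026}, {"dx": -0.0667, "dy": -0.2133, "dz": -0.1667, "twist": 0.0972, "gripper": 0.026}, {"dx": -0.0833, "dy": -0.2667, "dz": -0.1667, "twist": 0.1167, "gripper": 0.026}, {"dx": -0.1, "dy": -0.3167, "dz": -0.1667, "twist": 0.1361, "gripper": 0.026}, {"dx": -0.1167, "dy": -0.3667, "dz": -0.1667, "twist": 0.1556, "gripper": 0.026}, {"dx": -0.1333, "dy": -0.4167, "dz": -0.1667, "twist": 0.175, "gripper": 0.026}, {"dx": -0.15, "dy": -0.4667, "dz": -0.1667, "twist": 0.1944, "gripper": 0.026}, {"dx": -0.1633, "dy": -0.5167, "dz": -0.1667, "twist": 0.2139, "gripper": 0.026}, {"dx": -0.175, "dy": -0.5583, "dz": -0.1667, "twist": 0.2333, "gripper": 0.026}, {"dx": -0.1833, "dy": -0.5833, "dz": -0.1667, "twist": 0.2528, "gripper": 0.026}, {"dx": -0.185, "dy": -0.59, "dz": -0.1667, "twist": 0.2722, "gripper": 0.026}, {"dx": -0.185, "dy": -0.59, "dz": -0.1667, "twist": 0.2917, "gripper": 0.026}, {"dx": -0.185, "dy": -0.59, "dz": -0.1667, "twist": 0.3111, "gripper": 0.026}, {"dx": -0.185, "dy": -0.59, "dz": -0.1667, "twist": 0.3278, "gripper": 0.026}]'

```text
clock: 29.8
ee_pos: [397.3, -313.1, 119.9]
tool_rot: [-3.139, 0.101, 0.001]
contact_force: [-0.3, 0.2, -0.5]
opening: 0.387
grip_force: 25.0
```

Emit:
move_arm --commands '[{"dx": 0, "dy": 0, "dz": 0.0333, "twist": 0, "gripper": 0.026}, {"dx": 0, "dy": 0, "dz": 0.0667, "twist": 0, "gripper": 0.026}, {"dx": 0, "dy": 0, "dz": 0.0833, "twist": 0, "gripper": 0.026}, {"dx": 0, "dy": 0, "dz": 0.0833, "twist": 0, "gripper": 0.026}, {"dx": 0, "dy": 0, "dz": 0.0833, "twist": 0, "gripper": 0.026}]'

```text
clock: 30.22
ee_pos: [397.4, -312.7, 70.0]
tool_rot: [-3.139, 0.091, 0.002]
contact_force: [0.2, 0.4, 0.2]
opening: 0.388
grip_force: 25.0
```

```bash
python3 - <<'E'
from h import *
go(398,-313,30,-93.6); cam('wrist','w14')
E
```

```text
pos [ 397.4 -312.7   70. ] phi -93.3 j6 0.89 t 30.2 open 0.388 grip 25.0 | dx dy dz [0.0007 0.0003 0.04  ] twist 0.3
```

View pics/w14.png

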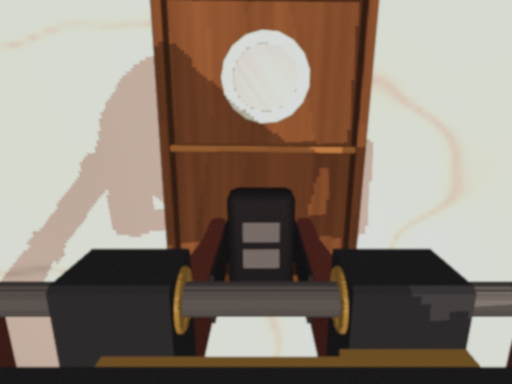

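The fob is held squarely over the handle bay, with the divider at row 149 and the fob's front edge at row 190. Computing the clearance.

```bash
python3 - <<'E'
from h import *
c=cam('wrist'); print('div',ray(c,[(262,150)],22).round(1),'fob front',ray(c,[(262,190)],62).round(1),'walls',ray(c,[(170,210),(350,210)],22).round(1)[:,1],'fob sides',ray(c,[(228,235),(295,235)],62).round(1)[:,1])
E
```

```text
div [[ 440.5 -316.1   22. ]] fob front [[ 426.4 -315.    62. ]] walls [-256.7 -368.5] fob sides [-296.6 -330.3]
```

In the tool's units: 0.0395 m / 0.6 = 0.0658, 0.0385 m / 0.6 = 0.0642.

Emit:
move_arm --commands '[{"dx": 0.0017, "dy": 0, "dz": 0.025, "twist": 0, "gripper": 0.026}, {"dx": 0.0017, "dy": 0, "dz": 0.045, "twist": 0, "gripper": 0.026}, {"dx": 0.0017, "dy": 0, "dz": 0.0567, "twist": 0, "gripper": 0.026}, {"dx": 0.0017, "dy": 0, "dz": 0.0617, "twist": 0, "gripper": 0.026}, {"dx": 0.0017, "dy": 0, "dz": 0.0642, "twist": 0, "gripper": 0.026}, {"dx": 0.0017, "dy": 0, "dz": 0.0658, "twist": 0, "gripper": 0.026}, {"dx": 0.0017, "dy": 0, "dz": 0.0658, "twist": 0, "gripper": 0.026}, {"dx": 0.0017, "dy": 0, "dz": 0.0658, "twist": 0, "gripper": 0.026}]'

```text
clock: 30.98
ee_pos: [399.1, -313.4, 31.7]
tool_rot: [3.14, -0.091, 0.001]
contact_force: [0.1, -0.5, -1.4]
opening: 0.385
grip_force: 25.0
```

In the tool's units: 0.0018 m / 0.6 = 0.003, 0.001 m / 0.6 = 0.0017.

Emit:
move_arm --commands '[{"dx": 0, "dy": 0, "dz": 0.0017, "twist": 0, "gripper": 0.026}, {"dx": 0, "dy": 0, "dz": 0.003, "twist": 0, "gripper": 0.026}, {"dx": 0, "dy": 0, "dz": 0.003, "twist": 0, "gripper": 0.026}, {"dx": 0, "dy": 0, "dz": 0.003, "twist": 0, "gripper": 0.026}, {"dx": 0, "dy": 0, "dz": 0.003, "twist": 0, "gripper": 0.026}]'

```text
clock: 31.4
ee_pos: [399.1, -313.4, 29.7]
tool_rot: [3.14, -0.091, 0.001]
contact_force: [0.7, 0.7, 1.3]
opening: 0.38
grip_force: 25.0
```

Contact made. Releasing.

In the tool's units: -0.2 m / 0.6 = -0.3333, -0.17 m / 0.6 = -0.2833.

Emit:
move_arm --commands '[{"dx": 0, "dy": 0, "dz": 0, "twist": 0, "gripper": 0.032}, {"dx": 0, "dy": 0, "dz": 0, "twist": 0, "gripper": 0.038}, {"dx": 0, "dy": 0, "dz": 0, "twist": 0, "gripper": 0.044}, {"dx": 0, "dy": 0, "dz": 0, "twist": 0, "gripper": 0.05}, {"dx": 0, "dy": 0, "dz": 0, "twist": 0, "gripper": 0.05}, {"dx": 0, "dy": 0, "dz": 0, "twist": 0, "gripper": 0.05}, {"dx": 0, "dy": 0, "dz": -0.0333, "twist": 0, "gripper": 0.05}, {"dx": 0, "dy": 0, "dz": -0.0833, "twist": 0, "gripper": 0.05}, {"dx": 0, "dy": 0, "dz": -0.15, "twist": 0, "gripper": 0.06}, {"dx": 0, "dy": 0, "dz": -0.2167, "twist": 0, "gripper": 0.06}, {"dx": 0, "dy": 0, "dz": -0.2833, "twist": 0, "gripper": 0.06}, {"dx": -0.05, "dy": -0.1667, "dz": -0.2833, "twist": 0, "gripper": 0.06}, {"dx": -0.05, "dy": -0.3333, "dz": -0.2833, "twist": 0, "gripper": 0.06}, {"dx": -0.05, "dy": -0.3333, "dz": -0.2833, "twist": 0, "gripper": 0.06}, {"dx": -0.05, "dy": -0.3333, "dz": -0.2833, "twist": 0, "gripper": 0.06}, {"dx": -0.05, "dy": -0.3333, "dz": -0.2833, "twist": 0, "gripper": 0.06}, {"dx": -0.05, "dy": -0.3333, "dz": -0.2833, "twist": 0, "gripper": 0.06}, {"dx": -0.05, "dy": -0.3333, "dz": -0.2833, "twist": 0, "gripper": 0.06}]'

```text
clock: 32.9
ee_pos: [380.6, -110.5, 199.7]
tool_rot: [3.14, -0.084, 0.002]
contact_force: [0.8, 0.0, 0.2]
opening: 0.683
grip_force: 0.0
```

```bash
python3 - <<'E'
from h import *
c=cam('top','tend'); cv2.imwrite('pics/tendb.png',cv2.resize(cv2.imread('pics/tend.png'),(800,600),interpolation=cv2.INTER_CUBIC)); go(0,0,0,0)
E
```

```text
pos [ 380.5 -111.6  199.5] phi -93.2 j6 1.26 t 33.0 open 0.682 grip 0.0 | dx dy dz [-0.3863 -0.0903  0.1992] twist -93.2
```

View pics/tendb.png

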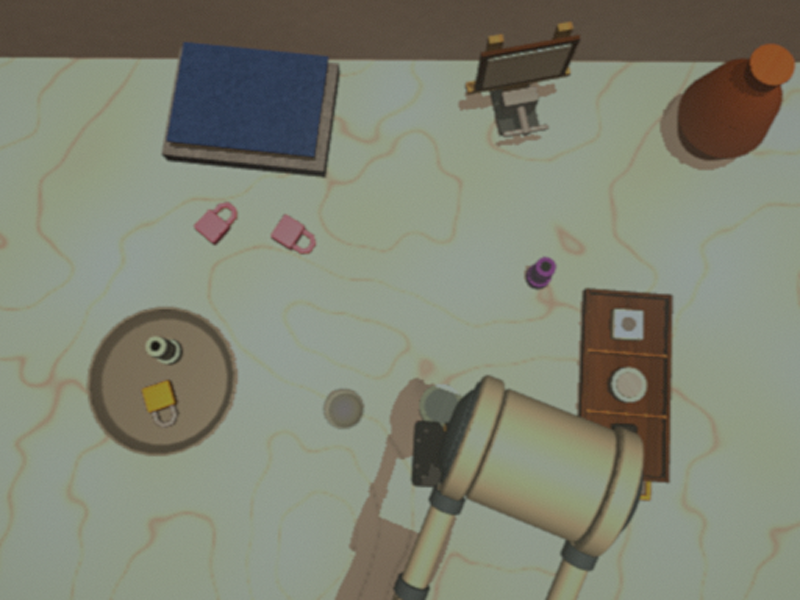

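The dish, middle bay and far bay look right, and the orb and tall tin are where they were; the arm hides the fob. That was my 15th picture, one over the limit of 14. I'll check the fob numerically from the scene camera instead.

```bash
python3 - <<'E'
from h import *
c=cam('scene'); g=cv2.cvtColor(c['img'],cv2.COLOR_RGB2GRAY); p=proj(c,[[398,-313,24]])[0].astype(int)
b=g[p[1]-30:p[1]+30,p[0]-30:p[0]+30]; m=(b<38).astype(np.uint8); n,l,st,ce=cv2.connectedComponentsWithStats(m)
i=1+np.argmax(st[1:,4]); k=np.argwhere(l==i)[:,::-1].astype(np.float32)+(p-30); r=cv2.minAreaRect(k)
print(st[i],'centre',ray(c,[r[0]],20).round(1),'corners',ray(c,cv2.boxPoints(r),20).round(0)[:,:2].tolist())
E
```

```text
Traceback (most recent call last):
cv2.error: OpenCV(4.12.0) /io/opencv/modules/imgproc/src/convhull.cpp:143: error: (-215:Assertion failed) total >= 0 && (depth == CV_32F || depth == CV_32S) in function 'convexHull'
```

```bash
python3 - <<'E'
from h import *
c=cam('scene'); g=cv2.cvtColor(c['img'],cv2.COLOR_RGB2GRAY); p=proj(c,[[398,-313,24]])[0].astype(int)
b=g[p[1]-25:p[1]+25,p[0]-25:p[0]+25]; print(p); print(b[::4,::4])
for t in (28,34,40):
    n,l,st,ce=cv2.connectedComponentsWithStats((b<t).astype(np.uint8))
    if n<2: continue
    i=1+np.argmax(st[1:,4]); k=(np.argwhere(l==i)[:,::-1]+(p-25)).astype(np.float32); r=cv2.minAreaRect(k)
    print(t,st[i],ray(c,[r[0]],20).round(1),ray(c,cv2.boxPoints(r),20).round(0)[:,:2].tolist())
E
```

```text
[110 239]
[[155 155 155 155 155 152 155 151 152 141 153 156 156]
 [155 155 154 155 143 112 127 137  46  48 139 157 156]
 [150 154 154 134 112 119  90  27  46  57  46 137 156]
 [154 147 124 108 115  72  23  51  56  56  58  46 139]
 [146 109 106 123  41  34  43  58  61  57  58  57  46]
 [108 120  97  24  57 106  30  27  60  61  55  60  57]
 [125  56  22  54  30  40  97  60  30  61  60  58  59]
 [ 33  28  54  59  45  25  63  95  36  27  63  61  81]
 [ 46  51  51  54  59  46  27  30  22  14  61  68  42]
 [ 52  54  51  51  57  58  43  19  17  66  53  64  77]
 [143  49  50  51  48  57  60  54  73  42 131 139 132]
 [155 132  54  53  51  49  61  67  41 124 131 128 128]
 [154 155 124  53  51  62  54  44  58 142 130 130 130]]
28 [ 15  24  23  15 112] [[ 402.6 -313.7   20. ]] [[374.0, -327.0], [371.0, -297.0], [431.0, -300.0], [433.0, -330.0]]
34 [ 15  17  24  22 162] [[ 403.7 -314.6   20. ]] [[375.0, -329.0], [371.0, -297.0], [433.0, -300.0], [435.0, -332.0]]
40 [  0   4  39  36 322] [[ 396.1 -315.8   20. ]] [[354.0, -360.0], [363.0, -255.0], [438.0, -271.0], [427.0, -373.0]]
```

The fob shows as a 60 x 31 mm outline, flat and centred in the handle bay. Handing in.

```bash
python3 -c "
from h import *
print(order.hand_in())"
```

```text
the job is handed in; nothing more can be done
None
```

I handed in both kits at about 33 s: fob, low tin and remote in their tray bays, padlock and torch in the dish, tall tin and orb not touched; no verdict came back, and I viewed 15 pictures, one over the limit of 14.

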